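# Clamp a steel bar in the geared vice with the loose crank

### The arm

A 7-joint arm with a two-finger parallel gripper is mounted at the origin on the work surface. World frame = base frame: x ahead of the robot, y to its left, z up, the work surface at z = 0. Lengths are in m, angles in rad, forces in N, time in s.
With the tool pointing down it reaches from about 0.4 to 0.85 m from the base axis. Payload 10.4 kg.
Tool frame: the origin (TCP) lies midway between the tips of the shut fingers; the grasp point (between the pads) lies 19 mm behind it; z points along the fingers, y is the direction in which the jaws open and shut (so a half turn about z gives the same grasp; the last joint's range is limited). The gripper opens to 85 mm and grips with 20 to 120 N. Pads are 22 mm wide; open, the fingers measure 114 mm over their backs; the gripper's body (76 mm by 85 mm) begins 54 mm behind the grasp point. The pads swing forward as they close: fully open they stand 13 mm farther back than shut.
Start: joints at [1.209, 0.332, -0.065, 1.46, 0.022, 1.35, -0.088], TCP at [0.208, -0.589, 0.231] pointing down, gripper open.
Joint ranges: [-2.6, 2.6], [-0.5, 2.12], [-1.47, 1.34], [0.16, 2.42], [-1.27, 4.41], [0.06, 2.06], [-2.6, 2.6]. Speed limits (rad/s): [2.22, 2.22, 2.79, 2.79, 3.14, 3.14, 3.14].

### API

Orientations are given as a unit quaternion [x, y, z, w].
In Python, from workcell import manip, camera, camera_info, workorder, nets gives the robot as it stands.
- The arm moves only by the tool apply_moves, never from a script. Its argument "commands" is a list of rows, each a list of 5 numbers: the shift along the tool's x, y, z in m, then the turn about the tool's z in degrees, then the gripper command: -1 is fully open, 1 is shut, values between are in proportion. A call has 1 to 5 rows; each row shifts and turns the pose as measured when the row begins, along the tool's axes as they then stand; what a row does not reach is not made up. A row lasts 1/12 s, in which the tool goes at most 41.7 mm and 7.16 degrees, less where a joint would pass 70% of its speed; a pose out of reach is approached as far as the arm can. A call is refused whole if a number of a shift passes 0.0417 or a number of a turn 7.16, either way. A call with a gripper value outside its range is refused whole. The fingers move at their own pace and stop on an object; "squeeze" is the grip in N (left out, the last holds). Time passes only in rows, so rows that do not move let the fingers close. It gives the time, the measured TCP pose, the force and the opening at its end, in the units of the state.
- manip.get_obs(): the state, without advancing time (a new reading comes with each control period).
- camera(name): name is "side" or "top"; returns (picture, depth): 420x560x3 uint8, red, green, blue; 420x560 float32, m along the optical axis (not along the pixel's ray), 0 where there is no reading.
- camera_info(name): a dict with "camera_matrix" (3x3 intrinsics, pixels), "k1" (the pictures are not rectified: a ray, as slopes to the right and down, at radius r is drawn at 1 + k1 r^2 times it, then the intrinsics apply), "xyz" and "rotation" of the camera in the world. Camera axes: x right, y down, z forward; pixel columns grow to the right and rows downward; lengths in m; the calibration is good to about 2 mm. A picture is of the moment at which its call begins. camera_info takes no time and is no camera call.
- workorder.hand_in(): hands the job in, once; it reports no verdict.
Trained networks look in the newest picture that a camera, given by its name, has taken for a name from the list of things; names that differ only in an ending like _2 or _b are one class to them, and where a whole thing is asked for, a point or a joint stands for the part that bears it (a point fixed in the world has none). Each returns a list of dicts, best first, with "conf" (0 to 1); they miss things now and then, are a little off and sometimes report something else, mostly with a low value. They report only what shows in the picture. A call takes as long as a camera call. They do not tell look-alikes from the thing itself.
- nets.look_for(camera, thing): "rect" ([left, top, width, height] in pixels, round what is visible of it).
- nets.place_of(camera, thing): "xy" ([column, row] in pixels: a listed point, or the origin of a listed thing).
The state is a dict: "clock": time; "joint_pos": joint angles; "joint_velocities": joint speeds; "tau": joint torques, N m; "position": TCP position; "ee_rot": TCP orientation; "ft_force": force on the tool from outside, world axes, zero at the start; "torque": the same for the moment, N m; "grip_width": opening from 0.0 (shut) to 1.0 (fully open).
Only numpy, scipy, OpenCV 4.12 (cv2) and the standard library are available. Lean on these libraries where they do the work, as an engineer would, in place of code of your own. Each camera call takes 0.05 s, during which the arm holds its last target. There are 200 camera calls.

### The job

Fit the loose crank all the way down onto the square spindle end of the green vice without pressing hard, then take the crank by its upright grip and wind it clockwise, several full turns without letting it come off, until the moving jaw has pushed the steel bar home and holds it firmly between both jaws - about hand-tight, not forced. Leave the crank on the spindle, let go, and leave the other things on the table alone.

Things in the scene. Friction and masses are not known exactly. Their poses are not given: they have to be found in the camera images.
- vice: Green bench vice fixed to the table, 285 x 130 mm at its base. Origin: on the underside, on the upright spindle's axis; z up; y along the vice from spindle to jaws. Gear housing under the spindle 84 x 84 mm, top at 85 mm; the bed under the bar is 40 mm, the jaw tops (104 mm wide) 87 mm above the table.
- spindle_seat (a point): Top centre of the fixed round collar (56 mm across, 97 mm above the table) at the foot of the square spindle end. The steel square is 16 x 16 mm, sides facing x and y of this frame, which turns with the spindle; it stands 24 mm up from here plus a 3 mm tapered tip. The crank is home when its underside rests on this collar. The spindle does not rise or sink as it turns.
- jaw_face (a point): Middle of the upper edge of the moving jaw's steel face, axes as the vice's; its y in the vice's frame starts at 85 to 90 mm and grows by 20 mm per clockwise (from above) turn of the spindle; it is home after 2.6 to 2.9 turns. Turning free takes 4 to 7 N at the crank's grip; hand-tight is 3 to 5 N more, 9 N more is forced; from touch to tight is only about 0.2 rad. It stays as left.
- fixed_jaw_face (a point): Middle of the upper edge of the fixed jaw's steel face (y = 173 mm in the vice's frame), axes as the vice's.
- bar: Loose dark steel bar lying across the bed between the jaws, 100 mm long (x) x 30 mm (y) x 38 mm high, 0.9 kg; origin at the centre of its underside.
- crank: Loose steel crank lying on the table, 0.3 to 0.45 kg. Origin: underside, on the axis of its square through-hole; z up, x along the arm to the grip. Hub: block 32 x 32 x 32 mm high with a 17.5 mm square hole (2 mm chamfer), all sides square with the arm. Arm: 20 mm wide, 10 mm thick, flush with the underside. Goes on as it lies, in any of four quarter-turn positions.
- grip_mid (a point): Middle of the crank's upright round black grip, 24 mm in diameter and 48 mm tall (from 16 to 64 mm above the crank's underside; this point is 40 mm above it), 66 mm from the hole's axis. The grip is a sleeve that spins freely on its pin, so it can be held tight with a hand that does not turn.
- wire_brush: Wire brush with a wooden back, 200 mm long; bystander.
- tape_measure: Tape measure, 70 x 36 x 62 mm; bystander.
- wrench: Spanner lying flat; bystander.
- hammer: Hammer lying flat; bystander.
- offcut: Steel offcut, 50 x 40 x 12 mm; bystander.
- marker_tin: Closed tin, 54 mm across, 90 mm tall; bystander.
- disc: Grinding disc, 114 mm across, 6 mm thick; bystander.
There are look-alikes about, which are no part of the job. Of the things that look like the crank, take the one that is farthest to the robot's left at the start.

How it is judged:
By the outcome, as a careful person would: the job done as asked, in the order asked, and still so for the second after the job is handed in, with the robot touching nothing.
It also fails if it takes over 72 s, if anything falls off the work surface, if the arm or the gripper's body presses on something with over 40 N, if the wrist force passes 120 N, or if a joint passes its speed limit or range.

## Working session

There is one attempt and no reset: what is moved stays moved. The work goes in short steps, Python scripts to look and compute and a tool call to move; the robot and the scene stay as the last step left them, time stands still between calls to the robot, and variables do not carry over. Pictures are saved under pics/ and viewed, about 8 in all and at most 12, crops included, and the job is handed in when it is done.

Besides the shell and the picture viewer there is one more tool, called as a command line: name --pt "numbers of a row" for each row, then --argument value for the rest. apply_moves: Moves the arm, as the interface text tells. Its arguments: {"type":"object","properties":{"commands":{"type":"array","items":{"type":"array","items":{"type":"number"}}},"squeeze":{"type":"number"}},"required":["commands"]}

```bash
mkdir -p pics; cat > h.py <<'E'
import numpy as np, cv2
from workcell import manip, camera, camera_info, workorder, nets
def ray(ci,px):
    K=np.array(ci["camera_matrix"],float);k=ci["k1"]
    d=cv2.undistortPoints(np.array([[px]],float),K,np.array([k,0,0,0,0.]))[0,0]
    return np.array([d[0],d[1],1.])
def at_z(name,px,z):
    ci=camera_info(name);R=np.array(ci["rotation"]);t=np.array(ci["xyz"])
    d=R@ray(ci,px);return t+d*(z-t[2])/d[2]
def at_d(name,px,dep):
    ci=camera_info(name);R=np.array(ci["rotation"]);t=np.array(ci["xyz"])
    return t+R@ray(ci,px)*dep
def cloud(name,dep):
    ci=camera_info(name);K=np.array(ci["camera_matrix"],float)
    v,u=np.nonzero(dep>0)
    p=cv2.undistortPoints(np.stack([u,v],1).astype(float)[:,None],K,np.array([ci["k1"],0,0,0,0.]))[:,0]
    P=np.c_[p,np.ones(len(p))]*dep[v,u][:,None]
    return u,v,P@np.array(ci["rotation"]).T+np.array(ci["xyz"])
E
python3 - <<'E'
from h import *
np.set_printoptions(precision=3,suppress=True)
for n in ["side","top"]:
    p,d=camera(n);cv2.imwrite(f"pics/{n}0.png",p[:,:,::-1]);np.save(f"{n}0.npy",d)
    ci=camera_info(n);print(n,ci)
    for t in ["crank","grip_mid","spindle_seat","vice","jaw_face","fixed_jaw_face","bar"]:
        for r in nets.place_of(n,t)[:4]:
            x,y=map(int,r["xy"]);dd=d[min(y,419),min(x,559)]
            print(t,np.round(r["xy"],1),round(r["conf"],2),at_d(n,r["xy"],dd))
o=manip.get_obs();print(o["clock"],o["position"],o["ee_rot"],o["ft_force"])
E
```

```text
side {'camera_matrix': array([[472.739,   0.   , 270.068],
       [  0.   , 472.739, 210.812],
       [  0.   ,   0.   ,   1.   ]]), 'k1': 0.04460569149726044, 'xyz': array([-0.003,  0.842,  0.786]), 'rotation': array([-0.244,  0.853, -0.442,  0.136])}Traceback (most recent call last):
  File "<stdin>", line 9, in <module>
  File "h.py", line 12, in at_d
    return t+R@ray(ci,px)*dep
             ~^~~~~~~~~~~
ValueError: matmul: Input operand 1 has a mismatch in its core dimension 0, with gufunc signature (n?,k),(k,m?)->(n?,m?) (size 3 is different from 4)
```

```bash
sed -i 's/np.array(ci\["rotation"\])/Rotation.from_quat(ci["rotation"]).as_matrix()/; s/^import numpy as np, cv2/import numpy as np, cv2\nfrom scipy.spatial.transform import Rotation/' h.py
python3 - <<'E'
from h import *
np.set_printoptions(precision=3,suppress=True)
for n in ["side","top"]:
    p,d=camera(n);cv2.imwrite(f"pics/{n}0.png",p[:,:,::-1]);np.save(f"{n}0.npy",d)
    ci=camera_info(n);print(n,ci)
    for t in ["crank","grip_mid","spindle_seat","vice","jaw_face","fixed_jaw_face","bar"]:
        for r in nets.place_of(n,t)[:4]:
            x,y=map(int,r["xy"]);dd=d[min(y,419),min(x,559)]
            print(t,np.round(r["xy"],1),round(r["conf"],2),at_d(n,r["xy"],dd))
o=manip.get_obs();print(o["clock"],o["position"],o["ee_rot"],o["ft_force"])
E
```

```text
side {'camera_matrix': array([[472.739,   0.   , 270.068],
       [  0.   , 472.739, 210.812],
       [  0.   ,   0.   ,   1.   ]]), 'k1': 0.04460569149726044, 'xyz': array([-0.003,  0.842,  0.786]), 'rotation': array([-0.244,  0.853, -0.442,  0.136])}
crank [340.7 174.7] 0.82 [ 0.524 -0.388  0.001]
crank [320.4 201.7] 0.77 [ 0.504 -0.207  0.007]
crank [259.4 205.1] 0.51 [0.563 0.024 0.108]
grip_mid [239.  192.6] 0.61 [ 0.723 -0.102  0.024]
grip_mid [347.1 153.6] 0.48 [ 0.539 -0.461  0.04 ]
grip_mid [302.6 184.1] 0.42 [ 0.573 -0.223  0.037]
spindle_seat [262.2 206.6] 0.4 [0.554 0.025 0.108]
vice [261.3 235.7] 0.83 [0.51  0.097 0.081]
jaw_face [246.4 230.1] 0.71 [0.55  0.102 0.085]
fixed_jaw_face [229.9 251.2] 0.93 [0.546 0.176 0.073]
fixed_jaw_face [202.6 385.1] 0.45 [0.39  0.473 0.04 ]
bar [242.5 261.4] 0.88 [0.49  0.204 0.087]
top {'camera_matrix': array([[492.369,   0.   , 277.246],
       [  0.   , 492.369, 210.745],
       [  0.   ,   0.   ,   1.   ]]), 'k1': -0.04601388732379212, 'xyz': array([0.428, 0.025, 1.424]), 'rotation': array([ 0.715, -0.698,  0.039, -0.025])}
crank [354.7 230.4] 0.73 [ 0.506 -0.231 -0.004]
crank [414.9 224.7] 0.53 [ 0.527 -0.407  0.   ]
crank [357.9 204.6] 0.21 [ 0.575 -0.227  0.062]
grip_mid [355.8 203.1] 0.62 [ 0.58  -0.223  0.056]
grip_mid [439.  213.8] 0.41 [ 0.555 -0.459  0.058]
spindle_seat [221.4 219.5] 0.7 [0.522 0.15  0.08 ]
spindle_seat [269.7 205.1] 0.54 [0.561 0.019 0.123]
vice [270.7 208.7] 0.84 [0.553 0.016 0.102]
jaw_face [238.9 210.9] 0.73 [0.551 0.106 0.036]
fixed_jaw_face [208.5 214.7] 0.74 [0.537 0.189 0.051]
bar [222.1 219.1] 0.57 [0.524 0.148 0.079]
0.9 [ 0.208 -0.589  0.231] [0.986 0.169 0.    0.   ] [-0.06   0.532 -0.575]
```

View pics/side0.png

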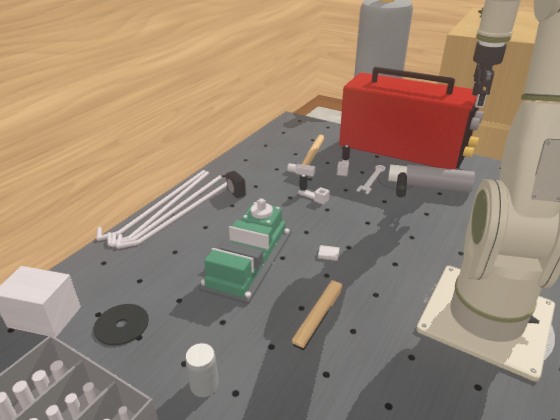

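View pics/top0.png

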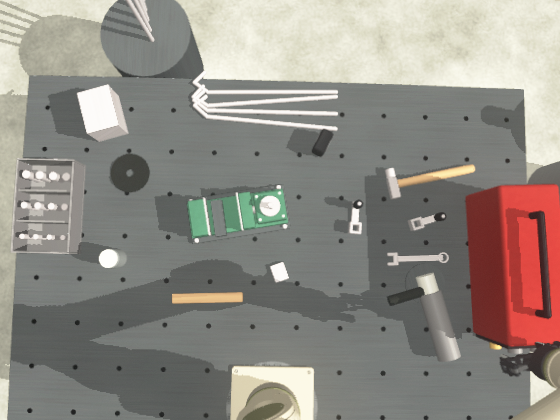

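```bash
python3 - <<'E'
from h import *
np.set_printoptions(precision=3,suppress=True)
T=cv2.imread("pics/top0.png");S=cv2.imread("pics/side0.png")
def c(I,x,y,w,h,f=6): return cv2.resize(I[y:y+h,x:x+w],None,fx=f,fy=f,interpolation=cv2.INTER_CUBIC)
# top crank x330..390,y190..240 ; top spindle x240..300
A=np.hstack([c(T,325,194,60,45),c(T,242,182,60,45)]);B=np.hstack([c(S,285,165,60,45),c(S,232,188,60,45)])
cv2.imwrite("pics/crop.png",np.vstack([A,B]))
for n in ["top","side"]:
    d=np.load(n+"0.npy");u,v,P=cloud(n,d)
    m=(abs(P[:,0]-.56)<.025)&(abs(P[:,1]-.02)<.025)&(P[:,2]>.11)
    print(n,"spin",m.sum(),P[m].mean(0),P[m].min(0),P[m].max(0))
    m=(abs(P[:,0]-.54)<.08)&(abs(P[:,1]+.23)<.05)&(P[:,2]>.02)
    print("crank hi",m.sum())
    for a,b in ((.022,.045),(.048,.08)):
        k=m&(P[:,2]>a)&(P[:,2]<b);print(a,k.sum(),P[k].mean(0),P[k].min(0),P[k].max(0))
E
```

```text
top spin 39 [0.563 0.019 0.122] [0.554 0.011 0.114] [0.572 0.027 0.129]
crank hi 177
0.022 111 [ 0.52  -0.227  0.031] [ 0.497 -0.243  0.022] [ 0.59  -0.21   0.045]
0.048 57 [ 0.579 -0.229  0.062] [ 0.568 -0.242  0.049] [ 0.592 -0.22   0.069]
side spin 55 [0.559 0.022 0.119] [0.551 0.012 0.111] [0.572 0.029 0.126]
crank hi 228
0.022 150 [ 0.529 -0.225  0.03 ] [ 0.493 -0.245  0.022] [ 0.583 -0.209  0.044]
0.048 56 [ 0.573 -0.226  0.058] [ 0.563 -0.241  0.048] [ 0.586 -0.216  0.067]
```

View pics/crop.png

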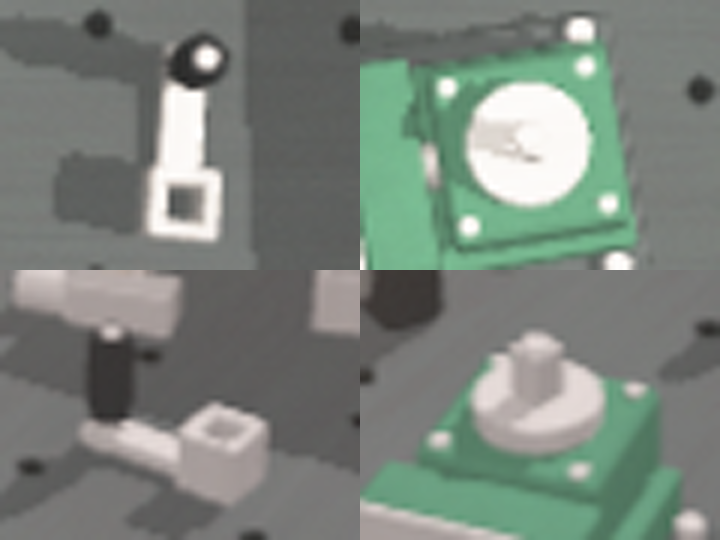

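```bash
python3 - <<'E'
from h import *
np.set_printoptions(precision=4,suppress=True)
T=cv2.imread("pics/top0.png");S=cv2.imread("pics/side0.png")
def st(I,x,y,w,h,f):
    g=I[y:y+h,x:x+w].astype(float).mean(2);g=np.clip((g-120)/(255-120),0,1)**2*255
    return cv2.resize(g.astype(np.uint8),None,fx=f,fy=f,interpolation=cv2.INTER_CUBIC)
cv2.imwrite("pics/spin.png",np.hstack([st(S,248,194,26,30,15),st(T,255,192,26,30,15)]))
g=T.min(2)
m=np.zeros_like(g);m[219:238,343:368]=(g[219:238,343:368]>170)
# hub fit incl subpixel: upsample
G=cv2.resize(g[188:240,340:370],None,fx=8,fy=8,interpolation=cv2.INTER_CUBIC)
M=(G>170).astype(np.uint8);c=max(cv2.findContours(M,0,1)[0],key=cv2.contourArea)[:,0]
Pw=np.array([at_z("top",((x+.5)/8-.5+340,(y+.5)/8-.5+188),.032) for x,y in c])
hub=Pw[Pw[:,0]<.528]
Pa=np.array([at_z("top",((x+.5)/8-.5+340,(y+.5)/8-.5+188),.010) for x,y in c])
arm=Pa[(Pa[:,0]>.532)&(Pa[:,0]<.562)]
r=cv2.minAreaRect((hub[:,:2]*1000).astype(np.float32));print("hub",r)
L=arm[arm[:,1]>arm[:,1].mean()];R=arm[arm[:,1]<arm[:,1].mean()]
for q in(L,R):
    k=np.polyfit(q[:,0],q[:,1],1);print("arm edge",np.degrees(np.arctan(k[0])),np.polyval(k,.506))
# grip top light (white pin top at z .064)
for n,d in(("top",np.load("top0.npy")),):
    u,v,P=cloud(n,d);k=(abs(P[:,0]-.58)<.02)&(abs(P[:,1]+.23)<.025)&(P[:,2]>.056);print("grip top",k.sum(),P[k].mean(0))
    # collar: bright round
C=T[180:230,240:300].min(2);C=cv2.resize(C,None,fx=8,fy=8,interpolation=cv2.INTER_CUBIC)
M=(C>150).astype(np.uint8);n,lab,stt,cen=cv2.connectedComponentsWithStats(M)
i=1+np.argmax(stt[1:,4]);c=max(cv2.findContours((lab==i).astype(np.uint8),0,1)[0],key=cv2.contourArea)
(x,y),(a,b),t=cv2.fitEllipse(cv2.convexHull(c));px=((x+.5)/8-.5+240,(y+.5)/8-.5+180);print("collar",px,a/8,b/8,at_z("top",px,.097))
E
```

```text
hub ((511.7824401855469, -225.89991760253906), (35.0169792175293, 33.071407318115234), 88.41081237792969)
arm edge -4.507149141538358 -0.21480331468905267
arm edge -1.1408223636438597 -0.2380016104617476
grip top 49 [ 0.5784 -0.2301  0.0631]
collar (269.6747875213623, 205.53369140625) 21.383033752441406 21.42913818359375 [0.5624 0.0192 0.097 ]
```

View pics/spin.png

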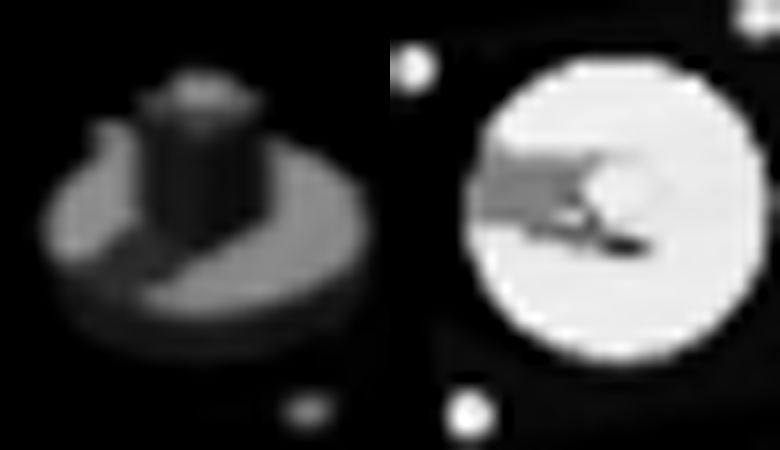

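apply_moves --pt "0.013 -0.038 -0.005 0 -1" --pt "0.013 -0.038 0 0 -1" --pt "0.013 -0.038 0 0 -1" --pt "0.013 -0.038 0 0 -1" --pt "0.013 -0.038 0 0 -1"

```text
clock: 1.32
position: [0.2039, -0.387, 0.2309]
ee_rot: [0.986, 0.165, -0.001, -0.003]
ft_force: [0.8, 1.0, 1.7]
grip_width: 1.005
```

```bash
cat >> h.py <<'E'
def go(x,y,z,yaw=None,step=.04,dturn=7):
    """print pose and the rows (tool axes) to reach world target; yaw = world angle of tool x, deg"""
    o=manip.get_obs();p=np.array(o["position"]);X=Rotation.from_quat(o["ee_rot"]).as_matrix()
    th=np.degrees(np.arctan2(X[1,0],X[0,0]));dy=0 if yaw is None else (yaw-th+180)%360-180
    d=np.array([x,y,z])-p
    print("t%.2f"%o["clock"],p.round(4),"yaw%.1f"%th,"F",np.round(o["ft_force"],1),"g%.2f"%o["grip_width"],"tool z",X[:,2].round(3))
    n=int(max(np.ceil(np.linalg.norm(d)/step),np.ceil(abs(dy)/dturn),1))
    for i in range(n):
        R=Rotation.from_euler("z",dy*i/n,degrees=True).as_matrix()@X
        print(np.round(R.T@(d/n),4).tolist()+[round(-dy/n,2)])
E
python3 -c "
from h import *
go(.512,-.226,.11,-3)
u,v,P=cloud('top',np.load('top0.npy'));m=(P[:,1]<-.45)&(P[:,0]>.15)&(P[:,0]<.6);print('box',P[m].max(0))"
```

```text
t1.32 [ 0.2039 -0.387   0.2309] yaw19.0 F [0.8 1.  1.7] g1.00 tool z [-0.004  0.005 -1.   ]
[0.0344, -0.0051, 0.012, np.float64(2.2)]
[0.0342, -0.0064, 0.0121, np.float64(2.2)]
[0.0339, -0.0077, 0.0121, np.float64(2.2)]
[0.0336, -0.009, 0.0121, np.float64(2.2)]
[0.0332, -0.0103, 0.0121, np.float64(2.2)]
[0.0328, -0.0116, 0.0121, np.float64(2.2)]
[0.0323, -0.0128, 0.0121, np.float64(2.2)]
[0.0318, -0.0141, 0.0121, np.float64(2.2)]
[0.0312, -0.0153, 0.0121, np.float64(2.2)]
[0.0306, -0.0165, 0.0121, np.float64(2.2)]
box [ 0.59997209 -0.45001437  0.63641785]
```

apply_moves --pt "0.034 -0.005 0.008 2.2 -1" --pt "0.034 -0.006 0.008 2.2 -1" --pt "0.034 -0.008 0.008 2.2 -1" --pt "0.034 -0.009 0.008 2.2 -1" --pt "0.033 -0.01 0.008 2.2 -1"

```text
clock: 1.73
position: [0.3576, -0.3018, 0.1938]
ee_rot: [0.998, 0.062, -0.001, 0.003]
ft_force: [0.3, -0.8, 0.4]
grip_width: 1.001
```

apply_moves --pt "0.033 -0.012 0.012 2.2 -1" --pt "0.032 -0.013 0.012 2.2 -1" --pt "0.032 -0.014 0.012 2.2 -1" --pt "0.031 -0.015 0.012 2.2 -1" --pt "0.03 -0.016 0.012 2.2 -1"

```text
clock: 2.15
position: [0.5207, -0.2209, 0.1334]
ee_rot: [0.999, -0.04, 0.003, 0.004]
ft_force: [-0.2, -1.5, 1.2]
grip_width: 0.999
```

```bash
python3 -c "
from h import *
go(.512,-.226,.09,-3)"
```

```text
t2.15 [ 0.5207 -0.2209  0.1334] yaw-4.5 F [-0.2 -1.5  1.2] g1.00 tool z [ 0.005 -0.009 -1.   ]
[-0.0043, 0.0027, 0.0217, np.float64(-0.77)]
[-0.0043, 0.0026, 0.0217, np.float64(-0.77)]
```

apply_moves --pt "-0.004 0.003 0.022 -0.8 -1" --pt "-0.004 0.003 0.022 -0.8 -1" --pt "0 0 0 0 -1"

```text
clock: 2.4
position: [0.5194, -0.2185, 0.0859]
ee_rot: [1.0, -0.021, 0.004, 0.002]
ft_force: [-1.1, 0.4, -0.8]
grip_width: 0.999
```

```bash
python3 -c "
from h import *
go(.512,-.226,.005,-3)"
```

```text
t2.40 [ 0.5194 -0.2185  0.0859] yaw-2.4 F [-1.1  0.4 -0.8] g1.00 tool z [ 0.007 -0.004 -1.   ]
[-0.0026, 0.0025, 0.0269, np.float64(0.2)]
[-0.0026, 0.0025, 0.0269, np.float64(0.2)]
[-0.0026, 0.0025, 0.0269, np.float64(0.2)]
```

apply_moves --pt "-0.004 0.004 0.02 0.2 -1" --pt "-0.003 0.003 0.02 0.2 -1" --pt "0 0 0.01 0 -1" --pt "0 0 0.01 0 -1" --pt "0 0 0 0 -1"

```text
clock: 2.82
position: [0.5142, -0.2267, 0.0276]
ee_rot: [1.0, -0.026, 0.005, 0.003]
ft_force: [-0.1, -0.8, 0.3]
grip_width: 1.002
```

```bash
python3 -c "
from h import *
go(.512,-.226,.005,-3)"
```

```text
t2.82 [ 0.5142 -0.2267  0.0276] yaw-3.0 F [-0.1 -0.8  0.3] g1.00 tool z [ 0.01  -0.006 -1.   ]
[-0.0025, -0.0007, 0.0226, np.float64(0.04)]
```

apply_moves --pt "-0.002 0 0.011 0 -1" --pt "-0.001 0 0.009 0 -1" --pt "0 0 0.002 0 -1"

```text
clock: 3.07
position: [0.5133, -0.2274, 0.0068]
ee_rot: [1.0, -0.026, 0.007, 0.004]
ft_force: [0.2, 0.4, -0.6]
grip_width: 0.999
```

apply_moves --pt "0 0 0 0 1" --pt "0 0 0 0 1" --pt "0 0 0 0 1" --pt "0 0 0 0 1" --pt "0 0 0 0 1" --squeeze 40

```text
clock: 3.48
position: [0.5141, -0.2274, 0.0077]
ee_rot: [1.0, -0.026, 0.008, 0.004]
ft_force: [-0.7, -0.1, -4.5]
grip_width: 0.367
```

```bash
python3 -c "
from h import *
go(.512,-.226,.15,-3)"
```

```text
t3.48 [ 0.5141 -0.2274  0.0077] yaw-3.0 F [-0.7 -0.1 -4.5] g0.37 tool z [ 0.015 -0.008 -1.   ]
[0.0, -0.0001, -0.0356, np.float64(0.01)]
[0.0, -0.0001, -0.0356, np.float64(0.01)]
[0.0, -0.0001, -0.0356, np.float64(0.01)]
[0.0, -0.0001, -0.0356, np.float64(0.01)]
```

apply_moves --pt "0 0 -0.035 0 1" --pt "0 0 -0.036 0 1" --pt "0 0 -0.036 0 1" --pt "0 0 -0.036 0 1" --pt "0.01 -0.02 -0.03 0 1"

```text
clock: 3.9
position: [0.5141, -0.2084, 0.1774]
ee_rot: [1.0, -0.029, -0.002, 0.0]
ft_force: [1.5, -1.3, -4.0]
grip_width: 0.366
```

```bash
python3 -c "
from h import *
go(.564,.019,.19,-11)"
```

```text
t3.90 [ 0.5141 -0.2084  0.1774] yaw-3.3 F [ 1.5 -1.3 -4. ] g0.37 tool z [-0.004 -0.001 -1.   ]
[0.0061, -0.0383, -0.0022, np.float64(1.29)]
[0.0053, -0.0384, -0.0022, np.float64(1.29)]
[0.0044, -0.0385, -0.0022, np.float64(1.29)]
[0.0035, -0.0386, -0.0021, np.float64(1.29)]
[0.0027, -0.0387, -0.0021, np.float64(1.29)]
[0.0018, -0.0388, -0.0021, np.float64(1.29)]
```

Lifting restored the tilt. Carrying toward the spindle.

apply_moves --pt "0.006 -0.038 -0.004 1.3 1" --pt "0.005 -0.038 -0.003 1.3 1" --pt "0.004 -0.038 -0.002 1.3 1" --pt "0.003 -0.038 -0.002 1.3 1" --pt "0.003 -0.038 -0.002 1.3 1"

```text
clock: 4.32
position: [0.558, -0.0227, 0.1984]
ee_rot: [0.996, -0.094, 0.003, 0.004]
ft_force: [1.6, -0.6, -4.1]
grip_width: 0.364
```

apply_moves --pt "0.002 -0.02 -0.002 1.3 1" --pt "0 0 0 0 1" --pt "0 0 0 0 1"

```text
clock: 4.57
position: [0.5633, 0.0096, 0.2004]
ee_rot: [0.995, -0.1, 0.003, 0.002]
ft_force: [-0.7, -1.0, -3.4]
grip_width: 0.368
```

```bash
python3 - <<'E'
from h import *
np.set_printoptions(precision=4,suppress=True)
go(.564,.019,.19,-11)
for n in("side","top"):
    p,d=camera(n);cv2.imwrite(f"pics/{n}1.png",p[:,:,::-1]);np.save(n+"1.npy",d)
    u,v,P=cloud(n,d);k=(abs(P[:,0]-.59)<.08)&(abs(P[:,1]-.01)<.08)&(P[:,2]>.1)&(P[:,2]<.26)
    dark=p[v,u].max(1)<70
    k2=k&dark&(P[:,0]>.61);print(n,k2.sum(),P[k2].mean(0) if k2.any() else 0)
S=cv2.imread("pics/side1.png");T=cv2.imread("pics/top1.png")
f=lambda I,x,y:cv2.resize(I[y:y+75,x:x+65],None,fx=6,fy=6,interpolation=cv2.INTER_CUBIC)
cv2.imwrite("pics/c1.png",np.hstack([f(S,225,150),f(T,240,160)]))
E
```

```text
t4.57 [0.5633 0.0096 0.2004] yaw-11.4 F [-0.7 -1.  -3.4] g0.37 tool z [ 0.005 -0.004 -1.   ]
[-0.0013, -0.0094, 0.0103, np.float64(-0.43)]
side 28 [0.6235 0.0062 0.2193]
top 0 0
```

View pics/c1.png

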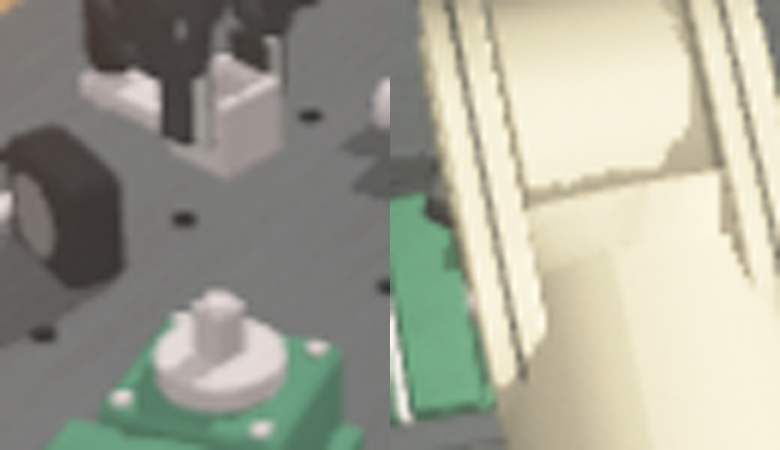

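```bash
cat >> h.py <<'E'
def proj(name,P):
    ci=camera_info(name);R=Rotation.from_quat(ci["rotation"]).as_matrix();q=(np.atleast_2d(P)-np.array(ci["xyz"]))@R
    return cv2.projectPoints(q,np.zeros(3),np.zeros(3),np.array(ci["camera_matrix"],float),np.array([ci["k1"],0,0,0,0.]))[0][:,0]
def sq(c,z,half,yaw):
    a=np.radians(yaw+45+90*np.arange(5));return np.c_[c[0]+half*2**.5*np.cos(a),c[1]+half*2**.5*np.sin(a),np.full(5,z)]
def circ(c,z,r):
    a=np.linspace(0,2*np.pi,60);return np.c_[c[0]+r*np.cos(a),c[1]+r*np.sin(a),np.full(60,z)]
def overlay(I,name,curves,x,y,w,h,f):
    J=cv2.resize(I[y:y+h,x:x+w],None,fx=f,fy=f,interpolation=cv2.INTER_CUBIC)
    for P,col in curves:
        q=((proj(name,P)-[x,y]+.5)*f-.5);cv2.polylines(J,[np.round(q*16).astype(np.int32)],False,col,1,cv2.LINE_AA,4)
    return J
E
python3 - <<'E'
from h import *
S=cv2.imread("pics/side1.png");s=(.5624,.0192);a=np.radians(-11.4)
h=(.5633-.002*np.cos(a),.0096-.002*np.sin(a))
cur=[(circ(s,.097,.028),(0,0,255)),(sq(s,.097,.008,-11),(0,0,255)),(sq(s,.121,.008,-11),(255,0,0)),(sq(h,.1927,.016,-11.4),(0,0,255)),(sq(h,.2247,.016,-11.4),(255,0,0))]
A=overlay(S,"side",cur,238,158,40,28,10);B=overlay(S,"side",cur,242,194,40,30,10)
T=cv2.imread("pics/top0.png");C=overlay(T,"top",[(circ(s,.097,.028),(0,0,255)),(sq(s,.097,.008,-11),(0,0,255)),(sq(s,.121,.008,-11),(255,0,0))],253,190,36,29,10)
C=cv2.copyMakeBorder(C,0,B.shape[0]-C.shape[0],0,0,0)
A=cv2.copyMakeBorder(A,0,0,0,C.shape[1],0)
cv2.imwrite("pics/ov1.png",np.vstack([A,np.hstack([B,C])]))
E
```

```text
(no output)
```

View pics/ov1.png

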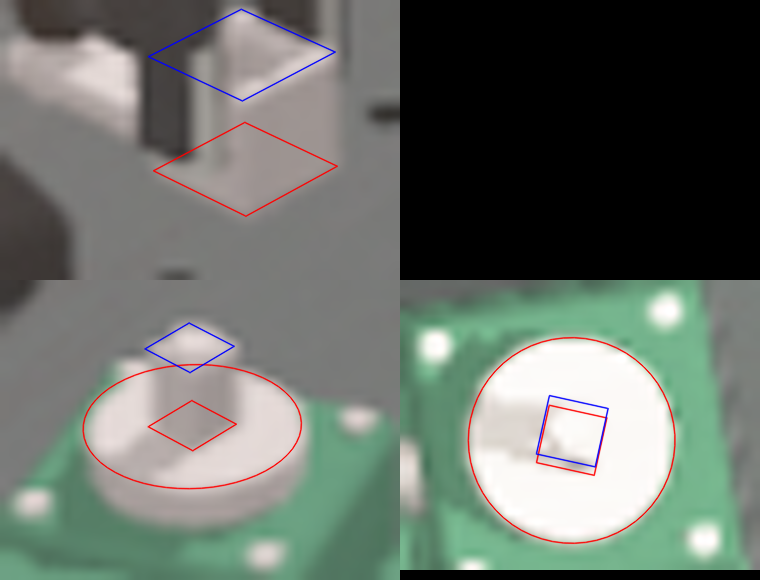

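apply_moves --pt "-0.001 -0.009 0.02 0 1" --pt "0 0 0.022 0 1" --pt "0 0 0.016 0 1" --pt "0 0 0.002 0 1"

```text
clock: 5.0
position: [0.5647, 0.0093, 0.1389]
ee_rot: [0.994, -0.105, 0.004, 0.003]
ft_force: [-1.3, -0.1, -4.9]
grip_width: 0.364
```

```bash
python3 -c "
from h import *
go(.5639,.0185,.13,-11)"
```

```text
t5.00 [0.5647 0.0093 0.1389] yaw-12.0 F [-1.3 -0.1 -4.9] g0.36 tool z [ 0.007 -0.008 -1.   ]
[-0.0028, -0.0089, 0.0088, np.float64(-1.04)]
```

apply_moves --pt "-0.003 -0.009 0 -1 1" --pt "-0.001 -0.004 0 0 1" --pt "0 0 0 0 1"

```text
clock: 5.25
position: [0.5628, 0.0199, 0.1389]
ee_rot: [0.995, -0.098, 0.003, 0.004]
ft_force: [-0.0, -0.4, -4.6]
grip_width: 0.367
```

```bash
python3 -c "
from h import *
go(.5639,.0185,.13,-11)"
```

```text
t5.25 [0.5628 0.0199 0.1389] yaw-11.3 F [-0.  -0.4 -4.6] g0.37 tool z [ 0.005 -0.009 -1.   ]
[0.0013, 0.0011, 0.0089, np.float64(-0.25)]
```

apply_moves --pt "0.0015 0.0015 0.004 0 1" --pt "0.0005 0.0005 0.005 0 1" --pt "0 0 0.005 0 1" --pt "0 0 0.001 0 1"

```text
clock: 5.58
position: [0.5668, 0.0175, 0.1276]
ee_rot: [0.995, -0.098, 0.006, 0.004]
ft_force: [-6.1, 0.3, 9.7]
grip_width: 0.364
```

```bash
python3 -c "
from h import *
go(.5639,.0185,.12,-11)"
```

```text
t5.58 [0.5668 0.0175 0.1276] yaw-11.3 F [-6.1  0.3  9.7] g0.36 tool z [ 0.011 -0.01  -1.   ]
[-0.0031, -0.0005, 0.0075, np.float64(-0.26)]
```

apply_moves --pt "-0.003 0 -0.001 0 1" --pt "-0.002 0 0 0 1" --pt "-0.0005 0 0.002 0 1"

```text
clock: 5.83
position: [0.563, 0.0183, 0.1279]
ee_rot: [0.995, -0.098, 0.008, 0.004]
ft_force: [-4.0, -1.0, 16.6]
grip_width: 0.364
```

```bash
python3 -c "
from h import *
go(.5639,.0185,.12,-11)"
```

```text
t5.83 [0.563  0.0183 0.1279] yaw-11.3 F [-4.  -1.  16.6] g0.36 tool z [ 0.015 -0.01  -1.   ]
[0.0007, -0.0004, 0.0079, np.float64(-0.28)]
```

```bash
python3 - <<'E'
from h import *
p,d=camera("side");S=p[:,:,::-1].copy();cv2.imwrite("pics/side2.png",S);s=(.5618,.0189);a=np.radians(-11.3)
h=(.563-.002*np.cos(a),.0183-.002*np.sin(a));z=.1202
cur=[(circ(s,.097,.028),(0,0,255)),(sq(h,z,.016,-11.3),(0,0,255)),(sq(h,z+.032,.016,-11.3),(255,0,0))]
x,y,w,hh=228,165,62,58
cv2.imwrite("pics/ov2.png",np.hstack([overlay(S,"side",cur,x+8,y,w-14,hh,8),overlay(S,"side",[],x+8,y,w-14,hh,8)]))
E
```

```text
(no output)
```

View pics/ov2.png

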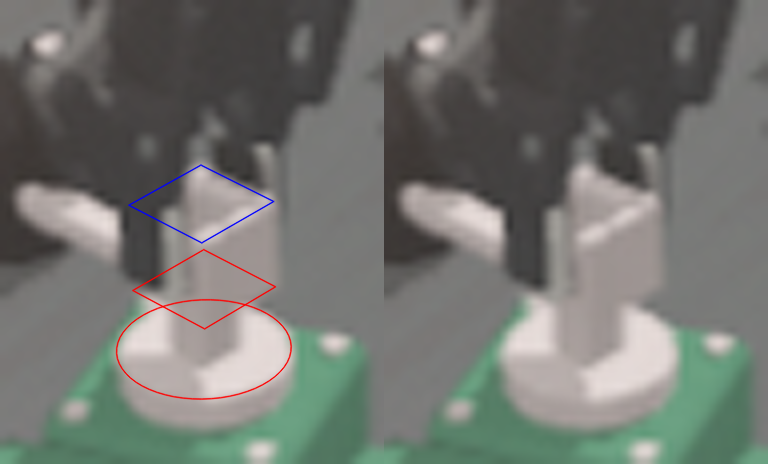

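```bash
sed -i 's/"g%.2f"/"M",np.round(o["torque"],2),"g%.2f"/' h.py; python3 -c "
from h import *
go(.563,.0183,.128,-11)"
```

```text
t5.88 [0.5629 0.0183 0.1279] yaw-11.3 F [-0.8 -1.3  5.4] M [-0.14  0.27 -0.02] g0.37 tool z [ 0.015 -0.01  -1.   ]
[0.0001, -0.0, -0.0001, np.float64(-0.29)]
```

apply_moves --pt "-0.002 -0.001 -0.0015 0 1" --pt "-0.001 0 0.001 0 1"

```text
clock: 6.05
position: [0.562, 0.0193, 0.1295]
ee_rot: [0.995, -0.099, 0.01, 0.004]
ft_force: [3.6, 0.9, 3.5]
grip_width: 0.367
```

```bash
python3 -c "
from h import *
go(.563,.0183,.128,-11)"
```

```text
t6.05 [0.562  0.0193 0.1295] yaw-11.3 F [3.6 0.9 3.5] M [ 0.07 -0.72  0.02] g0.37 tool z [ 0.02 -0.01 -1.  ]
[0.0011, 0.0008, 0.0015, np.float64(-0.33)]
```

apply_moves --pt "0.0015 0.0005 0.001 3 1" --pt "0.0005 0 0.001 2 1" --pt "0 0 0.001 0 1"

```text
clock: 6.3
position: [0.5639, 0.0186, 0.1269]
ee_rot: [0.99, -0.144, 0.011, 0.004]
ft_force: [3.1, -0.5, -1.6]
grip_width: 0.368
```

```bash
python3 -c "
from h import *
go(.563,.0183,.12,-11)"
```

```text
t6.30 [0.5639 0.0186 0.1269] yaw-16.5 F [ 3.1 -0.5 -1.6] M [-0.37 -0.74  0.01] g0.37 tool z [ 0.021 -0.01  -1.   ]
[-0.001, 0.0005, 0.0069, np.float64(-5.53)]
```

apply_moves --pt "0 0 0.003 0 1" --pt "0 0 0.003 0 1" --pt "0 0 0.001 0 1"

```text
clock: 6.55
position: [0.5644, 0.0181, 0.1191]
ee_rot: [0.99, -0.143, 0.012, 0.004]
ft_force: [1.4, -1.5, -0.9]
grip_width: 0.366
```

```bash
python3 -c "
from h import *
go(.563,.0183,.11,-15)"
```

```text
t6.55 [0.5644 0.0181 0.1191] yaw-16.4 F [ 1.4 -1.5 -0.9] M [-0.05 -0.42  0.02] g0.37 tool z [ 0.022 -0.011 -1.   ]
[-0.0016, 0.0001, 0.009, np.float64(-1.44)]
```

Going in. Continue down gently to z≈0.105.

apply_moves --pt "0 0 0.004 0 1" --pt "0 0 0.004 0 1" --pt "0 0 0.003 0 1"

```text
clock: 6.8
position: [0.5644, 0.018, 0.1069]
ee_rot: [0.99, -0.142, 0.012, 0.004]
ft_force: [0.7, -0.4, 0.2]
grip_width: 0.362
```

```bash
python3 -c "
from h import *
go(.563,.0183,.104,-16)"
```

```text
t6.80 [0.5644 0.018  0.1069] yaw-16.4 F [ 0.7 -0.4  0.2] M [-0.17 -0.22  0.02] g0.36 tool z [ 0.022 -0.011 -1.   ]
[-0.0015, 0.0001, 0.0029, np.float64(-0.37)]
```

apply_moves --pt "-0.0003 0 0.002 0 1" --pt "-0.0003 0 0.0015 0 1"

```text
clock: 6.97
position: [0.5644, 0.0181, 0.1043]
ee_rot: [0.99, -0.142, 0.012, 0.004]
ft_force: [-13.8, -3.0, 33.7]
grip_width: 0.368
```

```bash
python3 -c "
from h import *
go(.563,.0183,.104,-16)"
```

```text
t6.97 [0.5644 0.0181 0.1043] yaw-16.4 F [-13.8  -3.   33.7] M [-0.71  2.62 -0.03] g0.37 tool z [ 0.023 -0.011 -1.   ]
[-0.0014, 0.0002, 0.0003, np.float64(-0.36)]
```

apply_moves --pt "0 0 -0.001 0 0.2" --pt "0 0 0 0 -0.5" --pt "0 0 0 0 -1" --pt "0 0 0 0 -1" --pt "0 0 0 0 -1"

```text
clock: 7.38
position: [0.5634, 0.0191, 0.1049]
ee_rot: [0.99, -0.142, 0.011, 0.004]
ft_force: [0.4, -0.7, 0.3]
grip_width: 0.938
```

```bash
python3 -c "
from h import *
go(.563,.0183,.22,-16)"
```

```text
t7.38 [0.5634 0.0191 0.1049] yaw-16.3 F [ 0.4 -0.7  0.3] M [-0.02  0.05 -0.03] g0.94 tool z [ 0.021 -0.011 -1.   ]
[0.0008, 0.0005, -0.0383, np.float64(-0.1)]
[0.0008, 0.0005, -0.0383, np.float64(-0.1)]
[0.0008, 0.0005, -0.0383, np.float64(-0.1)]
```

apply_moves --pt "0 0 -0.035 0 -1" --pt "0 0 -0.038 0 -1" --pt "0 0 -0.03 0 -1" --pt "0.02 0 -0.01 0 -1" --pt "0.02 0 0 0 -1"

```text
clock: 7.8
position: [0.596, 0.0105, 0.2214]
ee_rot: [0.99, -0.14, 0.008, 0.004]
ft_force: [0.0, -0.1, 0.0]
grip_width: 1.001
```

```bash
python3 - <<'E'
from h import *
p,d=camera("side");S=p[:,:,::-1].copy();cv2.imwrite("pics/side3.png",S);s=(.5620,.0188)
go(.626,.002,.2,-16)
yaw=-15;a=np.radians(yaw);g=(s[0]+.066*np.cos(a),s[1]+.066*np.sin(a))
cur=[(circ(s,.097,.028),(0,255,255)),(sq(s,.097,.016,yaw),(0,0,255)),(sq(s,.129,.016,yaw),(255,0,0)),(circ(g,.113,.012),(0,255,0)),(circ(g,.161,.012),(0,255,0))]
cv2.imwrite("pics/ov3.png",overlay(S,"side",cur,215,165,75,60,10))
u,v,P=cloud("side",d)
k=(np.hypot(P[:,0]-s[0],P[:,1]-s[1])<.02)&(P[:,2]>.115)&(P[:,2]<.14);print("hub top z",np.percentile(P[k,2],[10,50,90,98]))
k=(np.hypot(P[:,0]-g[0],P[:,1]-g[1])<.025)&(P[:,2]>.12)&(P[:,2]<.17)&(p[v,u].max(1)<90);print("grip",k.sum(),P[k].mean(0),P[k,2].max())
E
```

```text
t7.85 [0.5985 0.009  0.2205] yaw-16.2 F [-1.7 -2.9 -0.4] M [-0.14  0.11 -0.06] g1.00 tool z [ 0.015 -0.01  -1.   ]
[0.028, -0.0011, 0.0209, np.float64(-0.22)]
hub top z [0.11869709 0.1261807  0.12977661 0.13045563]
grip 119 [0.61971693 0.00680791 0.14209388] 0.1630098906257178
```

View pics/ov3.png

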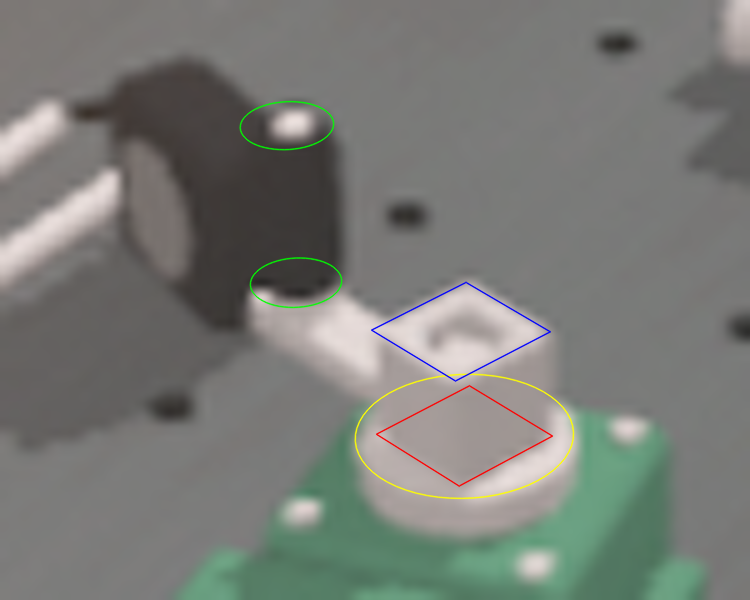

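apply_moves --pt "0.012 0 0.025 0 -1" --pt "0.012 0 0.03 0 -1" --pt "0.003 0 0.025 0 -1" --pt "0 0 0.01 0 -1"

```text
clock: 8.18
position: [0.6309, 0.0001, 0.1316]
ee_rot: [0.99, -0.142, 0.012, 0.003]
ft_force: [-0.7, 0.4, -0.3]
grip_width: 0.997
```

```bash
python3 -c "
from h import *
go(.625,.001,.121,-16)"
```

```text
t8.18 [6.309e-01 1.000e-04 1.316e-01] yaw-16.3 F [-0.7  0.4 -0.3] M [ 0.    0.13 -0.05] g1.00 tool z [ 0.023 -0.01  -1.   ]
[-0.0062, 0.0008, 0.0105, np.float64(-0.28)]
```

apply_moves --pt "-0.005 0.001 0.006 0 -1" --pt "-0.002 0 0.004 0 -1" --pt "0 0 0 0 -1"

```text
clock: 8.43
position: [0.6215, 0.0015, 0.1184]
ee_rot: [0.99, -0.141, 0.009, 0.003]
ft_force: [-0.9, -0.1, 0.5]
grip_width: 0.999
```

apply_moves --pt "0 0 0 0 1" --pt "0 0 0 0 1" --pt "0 0 0 0 1" --pt "0 0 0 0 1" --pt "0 0 0 0 1" --squeeze 35

```text
clock: 8.85
position: [0.6229, 0.0021, 0.1236]
ee_rot: [0.99, -0.141, 0.013, 0.003]
ft_force: [-0.7, -2.6, 0.4]
grip_width: 0.299
```

```bash
cat >> h.py <<'E'
C0=np.array([.5622,.0188])
def wind(n=5,step=18,r=.066,c=C0,gain=1.0):
    """state of the winding in crank terms and n clockwise rows along the circle"""
    o=manip.get_obs();p=np.array(o["position"]);X=Rotation.from_quat(o["ee_rot"]).as_matrix()
    g=p-.019*X[:,2];d=g[:2]-c;th=np.arctan2(d[1],d[0]);F=np.array(o["ft_force"])
    rad=np.array([np.cos(th),np.sin(th)]);tan=np.array([np.sin(th),-np.cos(th)])
    print("t%.2f th%.1f r%.4f z%.4f Frad%.1f Ftan_resist%.1f Fz%.1f g%.3f tilt %s yaw %.1f"%(o["clock"],np.degrees(th),np.linalg.norm(d),p[2],F[:2]@rad,-F[:2]@tan,F[2],o["grip_width"],X[:2,2].round(3),np.degrees(np.arctan2(X[1,0],X[0,0]))))
    cur=d
    for i in range(n):
        t=th-np.radians(step*(i+1));nx=r*np.array([np.cos(t),np.sin(t)]);v=X.T@np.r_[(nx-cur)*gain,0];cur=nx
        print(np.round(v[:2],4).tolist())
E
python3 -c "
from h import *
wind(5,12)"
```

```text
t8.85 th-15.3 r0.0624 z0.1236 Frad-0.0 Ftan_resist-2.7 Fz0.4 g0.299 tilt [ 0.024 -0.01 ] yaw -16.2
[0.0023, 0.0137]
[-0.0041, 0.0132]
[-0.0067, 0.0121]
[-0.0091, 0.0104]
[-0.011, 0.0083]
```

```bash
sed -i 's/^C0=.*/C0=np.array([.5590,.0194])/' h.py; python3 -c "
from h import *
wind(5,12)"
```

```text
t8.85 th-15.1 r0.0657 z0.1236 Frad-0.0 Ftan_resist-2.7 Fz0.4 g0.299 tilt [ 0.024 -0.01 ] yaw -16.2
[-0.0008, 0.0137]
[-0.004, 0.0132]
[-0.0067, 0.0121]
[-0.009, 0.0104]
[-0.011, 0.0083]
```

apply_moves --pt "-0.001 0.0137 0 0 1" --pt "-0.004 0.0132 0 0 1" --pt "-0.0067 0.012 0 0 1" --pt "-0.009 0.0104 0 0 1" --pt "-0.011 0.0083 0 0 1"

```text
clock: 9.27
position: [0.5819, -0.0421, 0.1246]
ee_rot: [0.99, -0.138, 0.02, -0.001]
ft_force: [4.9, 3.2, -4.6]
grip_width: 0.269
```

```bash
python3 -c "
from h import *
wind(5,18)"
```

```text
t9.27 th-70.1 r0.0653 z0.1246 Frad-1.3 Ftan_resist5.7 Fz-4.6 g0.269 tilt [ 0.04  -0.004] yaw -15.9
[-0.018, 0.0099]
[-0.0204, 0.0031]
[-0.0204, -0.0033]
[-0.0183, -0.0095]
[-0.0145, -0.0147]
```

apply_moves --pt "-0.018 0.0099 0.0006 0 1" --pt "-0.0204 0.0031 0.0005 0 1" --pt "-0.0204 -0.0033 0.0003 0 1" --pt "-0.0183 -0.0095 0.0003 0 1" --pt "-0.0145 -0.0147 0.0003 0 1"

```text
clock: 9.68
position: [0.5019, -0.013, 0.1234]
ee_rot: [0.989, -0.144, 0.03, 0.002]
ft_force: [0.6, -12.0, 5.4]
grip_width: 0.263
```

```bash
python3 -c "
from h import *
wind(5,18)"
```

```text
t9.68 th-151.1 r0.0665 z0.1234 Frad5.3 Ftan_resist10.8 Fz5.4 g0.263 tilt [ 0.059 -0.012] yaw -16.6
[-0.0119, -0.017]
[-0.0065, -0.0196]
[-0.0002, -0.0206]
[0.0062, -0.0197]
[0.012, -0.0168]
```

apply_moves --pt "-0.0125 -0.017 0 0 1" --pt "-0.007 -0.0196 0 0 1" --pt "-0.0005 -0.0206 0 0 1" --pt "0.006 -0.0197 0 0 1" --pt "0.012 -0.0168 0 0 1"

```text
clock: 10.1
position: [0.5176, 0.0702, 0.1236]
ee_rot: [0.988, -0.149, 0.026, 0.01]
ft_force: [-14.7, 4.6, 6.3]
grip_width: 0.274
```

```bash
python3 -c "
from h import *
wind(5,18)"
```

```text
t10.10 th129.5 r0.0665 z0.1236 Frad12.9 Ftan_resist8.4 Fz6.3 g0.274 tilt [ 0.048 -0.028] yaw -17.1
[0.0143, -0.015]
[0.0179, -0.0102]
[0.0202, -0.0042]
[0.0205, 0.0023]
[0.0188, 0.0085]
```

```bash
sed -i 's/^C0=.*/C0=np.array([.5583,.0203])/' h.py; python3 -c "
from h import *
wind(5,18)"
```

```text
t10.10 th129.5 r0.0654 z0.1236 Frad13.0 Ftan_resist8.4 Fz6.3 g0.274 tilt [ 0.048 -0.028] yaw -17.1
[0.0134, -0.0156]
[0.0179, -0.0102]
[0.0202, -0.0042]
[0.0205, 0.0023]
[0.0188, 0.0085]
```

apply_moves --pt "0.0134 -0.0158 -0.0003 0 1" --pt "0.0179 -0.0104 0 0 1" --pt "0.0202 -0.0042 0 0 1" --pt "0.0205 0.0023 0 0 1" --pt "0.0188 0.0085 0 0 1"

```text
clock: 10.52
position: [0.6036, 0.0688, 0.1239]
ee_rot: [0.989, -0.144, 0.016, 0.012]
ft_force: [-1.7, 6.0, -6.1]
grip_width: 0.271
```

```bash
python3 -c "
from h import *
wind(5,18)"
```

```text
t10.52 th47.6 r0.0663 z0.1239 Frad3.3 Ftan_resist5.3 Fz-6.1 g0.271 tilt [ 0.029 -0.029] yaw -16.6
[0.0168, 0.0121]
[0.0125, 0.0164]
[0.0068, 0.0195]
[0.0004, 0.0206]
[-0.006, 0.0198]
```

apply_moves --pt "0.0168 0.0121 0.0006 0 1" --pt "0.0125 0.0164 0.0003 0 1" --pt "0.0068 0.0195 0 0 1" --pt "0.0004 0.0206 0 0 1" --pt "-0.006 0.0198 0 0 1"

```text
clock: 10.93
position: [0.6139, -0.0166, 0.1253]
ee_rot: [0.99, -0.138, 0.019, 0.004]
ft_force: [7.6, 1.7, -7.7]
grip_width: 0.269
```

```bash
python3 -c "
from h import *
wind(5,18)"
```

```text
t10.93 th-33.7 r0.0660 z0.1253 Frad5.4 Ftan_resist5.6 Fz-7.7 g0.269 tilt [ 0.037 -0.012] yaw -15.9
[-0.0093, 0.0184]
[-0.0145, 0.0147]
[-0.0183, 0.0094]
[-0.0204, 0.0033]
[-0.0204, -0.0032]
```

apply_moves --pt "-0.0089 0.0184 0.0012 0 1" --pt "-0.0145 0.0147 0.0008 0 1" --pt "-0.0183 0.0094 0.0005 0 1" --pt "-0.0204 0.0033 0.0003 0 1" --pt "-0.0204 -0.0032 0.0003 0 1"

```text
clock: 11.35
position: [0.5295, -0.0394, 0.1236]
ee_rot: [0.99, -0.141, 0.03, -0.0]
ft_force: [6.2, -2.0, 1.8]
grip_width: 0.267
```

```bash
python3 -c "
from h import *
wind(5,18)"
```

```text
t11.35 th-116.7 r0.0666 z0.1236 Frad-1.0 Ftan_resist6.4 Fz1.8 g0.267 tilt [ 0.059 -0.008] yaw -16.3
[-0.0193, -0.0075]
[-0.0164, -0.0126]
[-0.0117, -0.017]
[-0.0059, -0.0198]
[0.0005, -0.0206]
```

apply_moves --pt "-0.0193 -0.0075 0 0 1" --pt "-0.0164 -0.0126 0 0 1" --pt "-0.0117 -0.017 0 0 1" --pt "-0.0059 -0.0198 0 0 1" --pt "0.0005 -0.0206 0 0 1"

```text
clock: 11.77
position: [0.4967, 0.0395, 0.1232]
ee_rot: [0.988, -0.148, 0.033, 0.007]
ft_force: [-14.9, -6.6, 11.5]
grip_width: 0.27
```

```bash
python3 -c "
from h import *
wind(5,18)"
```

```text
t11.77 th162.6 r0.0658 z0.1232 Frad12.3 Ftan_resist10.7 Fz11.5 g0.270 tilt [ 0.062 -0.024] yaw -17.0
[0.0031, -0.0204]
[0.0095, -0.0183]
[0.0147, -0.0145]
[0.0184, -0.0093]
[0.0204, -0.0031]
```

apply_moves --pt "0.0023 -0.0206 -0.0005 0 1" --pt "0.0091 -0.0185 -0.0003 0 1" --pt "0.0145 -0.0147 0 0 1" --pt "0.0184 -0.0093 0 0 1" --pt "0.0204 -0.0031 0 0 1"

```text
clock: 12.18
position: [0.5703, 0.0847, 0.124]
ee_rot: [0.989, -0.148, 0.026, 0.012]
ft_force: [-4.0, 3.3, -6.0]
grip_width: 0.267
```

```bash
python3 -c "
from h import *
wind(5,18)"
```

```text
t12.18 th80.3 r0.0659 z0.1240 Frad2.6 Ftan_resist4.5 Fz-6.0 g0.267 tilt [ 0.047 -0.032] yaw -16.9
[0.0206, 0.0006]
[0.0194, 0.007]
[0.0163, 0.0126]
[0.0116, 0.0171]
[0.0058, 0.0198]
```

apply_moves --pt "0.0206 0.0004 0.0006 0 1" --pt "0.0194 0.007 0.0004 0 1" --pt "0.0163 0.0126 0.0003 0 1" --pt "0.0116 0.0171 0.0002 0 1" --pt "0.0058 0.0198 0.0002 0 1"

```text
clock: 12.6
position: [0.625, 0.019, 0.125]
ee_rot: [0.99, -0.14, 0.021, 0.007]
ft_force: [5.9, 4.2, -6.9]
grip_width: 0.266
```

```bash
python3 -c "
from h import *
wind(5,18)"
```

```text
t12.60 th-0.8 r0.0660 z0.1250 Frad5.9 Ftan_resist4.3 Fz-6.9 g0.266 tilt [ 0.04 -0.02] yaw -16.1
[0.0023, 0.0205]
[-0.0042, 0.0202]
[-0.0102, 0.0179]
[-0.0152, 0.0139]
[-0.0188, 0.0085]
```

apply_moves --pt "0.0028 0.0205 0.001 0 1" --pt "-0.004 0.0202 0.0008 0 1" --pt "-0.0102 0.0179 0.0005 0 1" --pt "-0.0152 0.0139 0.0003 0 1" --pt "-0.0188 0.0085 0.0003 0 1"

```text
clock: 13.02
position: [0.5656, -0.0463, 0.1238]
ee_rot: [0.99, -0.14, 0.029, 0.001]
ft_force: [4.4, 3.2, 3.0]
grip_width: 0.272
```

```bash
python3 -c "
from h import *
wind(5,18)"
```

```text
t13.02 th-84.7 r0.0668 z0.1238 Frad-2.8 Ftan_resist4.7 Fz3.0 g0.272 tilt [ 0.057 -0.009] yaw -16.1
[-0.0204, 0.0037]
[-0.0205, -0.002]
[-0.0189, -0.0083]
[-0.0154, -0.0137]
[-0.0104, -0.0178]
```

apply_moves --pt "-0.0204 0.0037 0 0 1" --pt "-0.0205 -0.002 0 0 1" --pt "-0.0189 -0.0083 0 0 1" --pt "-0.0154 -0.0137 0 0 1" --pt "-0.0108 -0.0178 0 0 1"

```text
clock: 13.43
position: [0.4955, 0.0036, 0.1233]
ee_rot: [0.988, -0.147, 0.038, 0.004]
ft_force: [-0.9, -10.0, 4.9]
grip_width: 0.269
```

```bash
python3 -c "
from h import *
wind(5,8)"
```

```text
t13.43 th-165.7 r0.0663 z0.1233 Frad3.3 Ftan_resist9.5 Fz4.9 g0.269 tilt [ 0.073 -0.02 ] yaw -16.9
[-0.004, -0.0083]
[-0.003, -0.0087]
[-0.0018, -0.009]
[-0.0005, -0.0092]
[0.0008, -0.0092]
```

apply_moves --pt "-0.005 -0.0083 0 0 1" --pt "-0.0037 -0.0087 0 0 1" --pt "-0.0022 -0.009 0 0 1" --pt "-0.0008 -0.0092 0 0 1" --pt "0.0005 -0.0092 0 0 1"

```text
clock: 13.85
position: [0.4978, 0.0427, 0.1232]
ee_rot: [0.988, -0.15, 0.042, 0.01]
ft_force: [-7.0, -9.2, 6.8]
grip_width: 0.268
```

```bash
python3 -c "
from h import *
wind(5,6)"
```

```text
t13.85 th159.6 r0.0661 z0.1232 Frad3.4 Ftan_resist11.0 Fz6.8 g0.268 tilt [ 0.079 -0.032] yaw -17.2
[0.0008, -0.0069]
[0.0014, -0.0068]
[0.0021, -0.0066]
[0.0028, -0.0063]
[0.0035, -0.006]
```

apply_moves --pt "0.0008 -0.0069 0 0 1" --pt "0.0014 -0.0068 0 0 1" --pt "0.0021 -0.0066 0 0 1"

```text
clock: 14.1
position: [0.5039, 0.0549, 0.1231]
ee_rot: [0.988, -0.152, 0.037, 0.016]
ft_force: [-13.8, -4.7, 11.3]
grip_width: 0.269
```

```bash
python3 - <<'E'
from h import *
wind(0,6)
p,d=camera("top");T=p[:,:,::-1].copy();cv2.imwrite("pics/top4.png",T)
wind(4,5)
p,d=camera("side");S=p[:,:,::-1].copy();cv2.imwrite("pics/side4.png",S)
f=lambda I,x,y:cv2.resize(I[y:y+70,x:x+65],None,fx=6,fy=6,interpolation=cv2.INTER_CUBIC)
cv2.imwrite("pics/c4.png",np.hstack([f(S,200,222),f(T,185,180)]))
E
```

```text
t14.10 th147.6 r0.0660 z0.1231 Frad9.1 Ftan_resist11.3 Fz11.3 g0.269 tilt [ 0.069 -0.042] yaw -17.5
t14.15 th146.7 r0.0661 z0.1232 Frad4.5 Ftan_resist9.5 Fz7.6 g0.268 tilt [ 0.069 -0.042] yaw -17.5
[0.0019, -0.0054]
[0.0023, -0.0053]
[0.0027, -0.0051]
[0.0032, -0.0048]
```

View pics/c4.png

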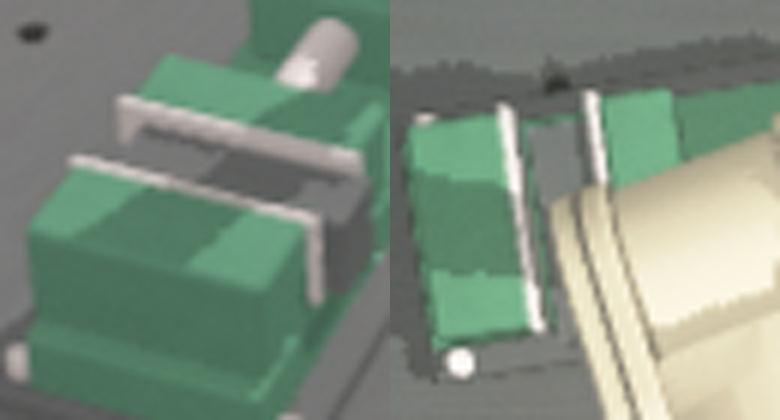

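apply_moves --pt "0.0015 -0.0055 -0.0003 0 1" --pt "0.0019 -0.0054 0 0 1" --pt "0.0023 -0.0053 0 0 1" --pt "0.0027 -0.0051 0 0 1"

```text
clock: 14.53
position: [0.5124, 0.0659, 0.1231]
ee_rot: [0.987, -0.155, 0.031, 0.022]
ft_force: [-11.8, -4.7, 10.7]
grip_width: 0.266
```

```bash
python3 -c "
from h import *
wind(5,5)"
```

```text
t14.53 th135.2 r0.0661 z0.1231 Frad5.1 Ftan_resist11.6 Fz10.7 g0.266 tilt [ 0.054 -0.054] yaw -17.8
[0.003, -0.0049]
[0.0033, -0.0047]
[0.0037, -0.0044]
[0.004, -0.0041]
[0.0044, -0.0037]
```

apply_moves --pt "0.003 -0.005 -0.0007 0 1" --pt "0.0033 -0.0047 -0.0004 0 1" --pt "0.0037 -0.0044 0 0 1" --pt "0.004 -0.0041 0 0 1"

```text
clock: 14.87
position: [0.5236, 0.0751, 0.1231]
ee_rot: [0.987, -0.157, 0.023, 0.028]
ft_force: [-13.8, -1.4, 11.4]
grip_width: 0.268
```

```bash
python3 -c "
from h import *
wind(5,5)"
```

```text
t14.87 th122.3 r0.0663 z0.1231 Frad6.2 Ftan_resist12.4 Fz11.4 g0.268 tilt [ 0.036 -0.062] yaw -18.0
[0.0041, -0.0041]
[0.0042, -0.0039]
[0.0045, -0.0035]
[0.0048, -0.0031]
[0.0051, -0.0027]
```

apply_moves --pt "0.0035 -0.0035 -0.0012 0 1" --pt "0.0035 -0.0033 -0.0012 0 1"

```text
clock: 15.03
position: [0.5283, 0.0779, 0.1239]
ee_rot: [0.987, -0.157, 0.018, 0.03]
ft_force: [-7.3, -4.2, -4.5]
grip_width: 0.269
```

```bash
python3 - <<'E'
from h import *
wind(0,5)
p,d=camera("top");T=p[:,:,::-1].copy();cv2.imwrite("pics/top5.png",T)
wind(4,5)
A=cv2.imread("pics/top4.png")
f=lambda I,x,y:cv2.resize(I[y:y+45,x:x+36],None,fx=10,fy=10,interpolation=cv2.INTER_CUBIC)
cv2.imwrite("pics/c5.png",np.hstack([f(A,195,192),f(T,195,192)]))
E
```

```text
t15.03 th117.4 r0.0662 z0.1239 Frad-0.4 Ftan_resist8.4 Fz-4.5 g0.269 tilt [ 0.026 -0.065] yaw -18.1
t15.08 th117.0 r0.0662 z0.1239 Frad0.3 Ftan_resist7.1 Fz-4.6 g0.267 tilt [ 0.026 -0.065] yaw -18.1
[0.0044, -0.0037]
[0.0046, -0.0035]
[0.0048, -0.0031]
[0.0051, -0.0027]
```

View pics/c5.png

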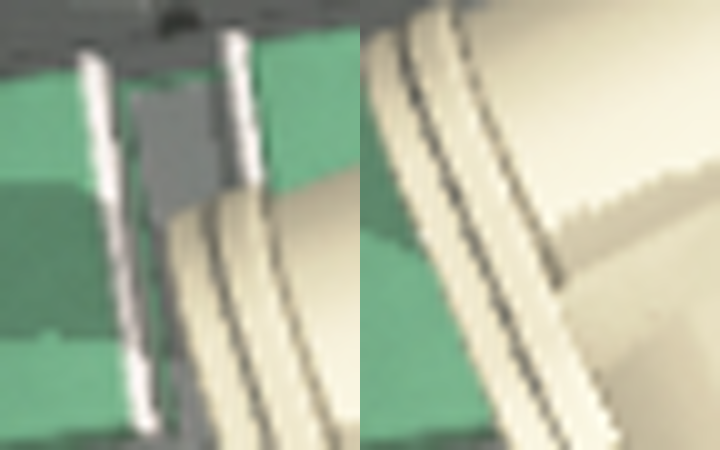

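apply_moves --pt "0.0044 -0.0037 -0.0002 0 1" --pt "0.0046 -0.0035 -0.0003 0 1" --pt "0.0048 -0.0031 -0.0003 0 1" --pt "0.0051 -0.0027 -0.0003 0 1"

```text
clock: 15.42
position: [0.5418, 0.0836, 0.1233]
ee_rot: [0.987, -0.158, 0.008, 0.034]
ft_force: [-13.3, -0.8, 5.5]
grip_width: 0.268
```

```bash
python3 -c "
from h import *
wind(5,5)"
```

```text
t15.42 th104.4 r0.0667 z0.1233 Frad2.6 Ftan_resist13.1 Fz5.5 g0.268 tilt [ 0.006 -0.069] yaw -18.1
[0.0053, -0.0023]
[0.0052, -0.0024]
[0.0054, -0.002]
[0.0056, -0.0015]
[0.0057, -0.001]
```

apply_moves --pt "0.0035 -0.0016 -0.0012 0 1"

```text
clock: 15.5
position: [0.5435, 0.0839, 0.1237]
ee_rot: [0.987, -0.158, 0.006, 0.034]
ft_force: [-9.8, -1.3, -3.6]
grip_width: 0.267
```

```bash
python3 -c "
from h import *
wind(0,5)
camera('top');wind(0,5);camera('top');wind(4,4)"
```

```text
t15.50 th102.8 r0.0666 z0.1237 Frad0.9 Ftan_resist9.8 Fz-3.6 g0.267 tilt [ 0.001 -0.07 ] yaw -18.1
t15.55 th102.6 r0.0666 z0.1237 Frad2.3 Ftan_resist10.0 Fz-1.1 g0.265 tilt [ 0.001 -0.069] yaw -18.1
t15.60 th102.7 r0.0666 z0.1235 Frad1.0 Ftan_resist8.1 Fz-0.9 g0.272 tilt [ 0.001 -0.069] yaw -18.1
[0.0044, -0.0017]
[0.0042, -0.0019]
[0.0043, -0.0016]
[0.0044, -0.0013]
```

apply_moves --pt "0.0044 -0.0017 -0.0005 0 1" --pt "0.0043 -0.0017 -0.0005 0 1"

```text
clock: 15.77
position: [0.548, 0.085, 0.1233]
ee_rot: [0.987, -0.157, 0.001, 0.035]
ft_force: [-11.6, 0.4, 4.9]
grip_width: 0.269
```

```bash
python3 -c "
from h import *
wind(0,5)
camera('top');wind(0,5);camera('top');wind(4,4)"
```

```text
t15.77 th98.7 r0.0668 z0.1233 Frad2.2 Ftan_resist11.4 Fz4.9 g0.269 tilt [-0.009 -0.07 ] yaw -18.1
t15.82 th98.3 r0.0668 z0.1233 Frad0.9 Ftan_resist10.3 Fz3.1 g0.264 tilt [-0.009 -0.069] yaw -18.1
t15.87 th98.3 r0.0669 z0.1233 Frad1.7 Ftan_resist10.0 Fz2.7 g0.266 tilt [-0.009 -0.069] yaw -18.1
[0.0046, -0.0011]
[0.0043, -0.0016]
[0.0044, -0.0013]
[0.0045, -0.001]
```

```bash
python3 - <<'E'
from h import *
p,d=camera("side");S=p[:,:,::-1].copy();cv2.imwrite("pics/side6.png",S);wind(0,5)
A=cv2.imread("pics/side4.png")
f=lambda I,x,y:cv2.resize(I[y:y+38,x:x+50],None,fx=8,fy=8,interpolation=cv2.INTER_CUBIC)
cv2.imwrite("pics/c6.png",np.hstack([f(A,207,234),f(S,207,234)]))
# jaw gap from white plate ridges, z=.087, along vice y
def gap(name,I):
    e=np.radians(7.6);c=np.array([.5622,.0188]);ey=np.array([-np.sin(e),np.cos(e)]);ex=np.array([np.cos(e),np.sin(e)])
    ys=np.arange(.10,.20,.0005);out=[]
    g=I.min(2).astype(np.float32)
    for x in (-.03,-.02,-.01,0,.01,.02,.03):
        q=proj(name,np.c_[c+x*ex+ys[:,None]*ey,np.full(len(ys),.087)]).astype(np.float32)
        out.append(cv2.remap(g,q[None,:,0],q[None,:,1],cv2.INTER_CUBIC)[0])
        o=out[-1];a=[i for i in range(2,len(o)-2) if o[i]>130 and o[i]==o[i-2:i+3].max()];print(x,[(round(ys[i]*1e3,1),int(o[i])) for i in a])
for n,I in(("side",cv2.imread("pics/side0.png")),("side",A),("side",S)):print("--");gap(n,I)
E
```

```text
t15.92 th98.4 r0.0668 z0.1233 Frad2.3 Ftan_resist9.7 Fz2.5 g0.271 tilt [-0.009 -0.069] yaw -18.1
--
-0.03 [(np.float64(101.0), 157), (np.float64(109.0), 157), (np.float64(118.0), 157), (np.float64(128.0), 160), (np.float64(176.5), 181)]
-0.02 [(np.float64(112.5), 157), (np.float64(122.5), 158), (np.float64(128.0), 158), (np.float64(177.0), 184)]
-0.01 [(np.float64(111.0), 156), (np.float64(123.5), 158), (np.float64(128.5), 158), (np.float64(177.5), 184)]
0 [(np.float64(104.0), 156), (np.float64(113.0), 156), (np.float64(125.5), 157), (np.float64(128.5), 157), (np.float64(178.0), 184)]
0.01 [(np.float64(102.0), 156), (np.float64(110.0), 155), (np.float64(115.5), 154), (np.float64(125.0), 157), (np.float64(129.0), 157), (np.float64(178.5), 181)]
0.02 [(np.float64(108.5), 155), (np.float64(123.0), 155), (np.float64(178.5), 189)]
0.03 [(np.float64(104.0), 154), (np.float64(109.5), 155), (np.float64(179.0), 192)]
--
-0.03 [(np.float64(138.5), 161), (np.float64(176.5), 143)]
-0.02 [(np.float64(138.5), 162), (np.float64(176.5), 147)]
-0.01 [(np.float64(138.0), 183), (np.float64(177.0), 147)]
0 [(np.float64(138.5), 189), (np.float64(178.0), 169)]
0.01 [(np.float64(138.5), 191), (np.float64(178.0), 186)]
0.02 [(np.float64(139.0), 193), (np.float64(178.5), 192)]
0.03 [(np.float64(139.5), 196), (np.float64(153.5), 156), (np.float64(179.0), 193)]
--
-0.03 [(np.float64(103.0), 171), (np.float64(138.5), 197), (np.float64(176.5), 184)]
-0.02 [(np.float64(102.0), 228), (np.float64(139.0), 198), (np.float64(176.5), 189)]
-0.01 [(np.float64(101.0), 173), (np.float64(139.5), 196), (np.float64(177.0), 189)]
0 [(np.float64(140.0), 196), (np.float64(178.0), 186)]
0.01 [(np.float64(143.0), 161), (np.float64(178.0), 154)]
0.02 [(np.float64(143.5), 159), (np.float64(178.5), 151)]
0.03 [(np.float64(143.5), 165), (np.float64(150.5), 154), (np.float64(157.0), 157), (np.float64(178.5), 154)]
```

View pics/c6.png

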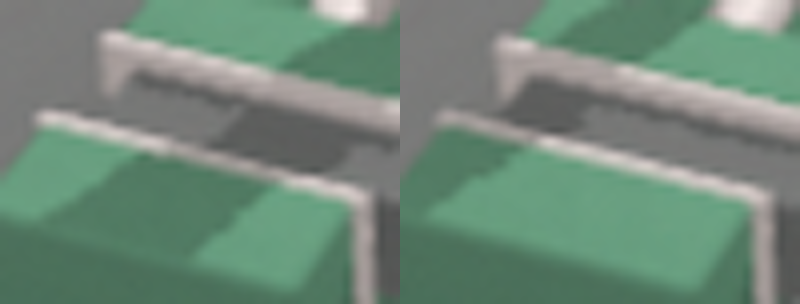

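apply_moves --pt "0.006 -0.001 -0.0012 0 1" --pt "0.006 -0.001 -0.0005 0 1" --pt "0.006 -0.0005 -0.0005 0 1"

```text
clock: 16.17
position: [0.5582, 0.086, 0.1234]
ee_rot: [0.987, -0.155, -0.007, 0.034]
ft_force: [-12.0, 3.9, 3.5]
grip_width: 0.268
```

```bash
python3 -c "
from h import *
wind(0,5)
camera('top');wind(0,5);camera('top');wind(4,5)"
```

```text
t16.17 th89.7 r0.0669 z0.1234 Frad3.8 Ftan_resist12.1 Fz3.5 g0.268 tilt [-0.025 -0.066] yaw -17.9
t16.22 th89.0 r0.0670 z0.1234 Frad3.5 Ftan_resist11.6 Fz0.8 g0.270 tilt [-0.024 -0.065] yaw -17.9
t16.27 th89.1 r0.0669 z0.1234 Frad2.7 Ftan_resist9.3 Fz1.0 g0.269 tilt [-0.024 -0.065] yaw -17.9
[0.0058, -0.0005]
[0.0057, -0.0009]
[0.0057, -0.0004]
[0.0058, 0.0001]
```

apply_moves --pt "0.0065 -0.0005 -0.0009 0 1" --pt "0.0065 0 -0.0005 0 1" --pt "0.0065 0.0004 -0.0004 0 1"

```text
clock: 16.52
position: [0.5695, 0.0854, 0.1232]
ee_rot: [0.988, -0.152, -0.015, 0.033]
ft_force: [-13.8, 4.5, 4.2]
grip_width: 0.268
```

```bash
python3 -c "
from h import *
wind(0,5)
camera('top');wind(0,5);camera('top');wind(4,6)"
```

```text
t16.52 th79.8 r0.0673 z0.1232 Frad2.0 Ftan_resist14.3 Fz4.2 g0.268 tilt [-0.039 -0.061] yaw -17.6
t16.57 th79.1 r0.0673 z0.1232 Frad1.7 Ftan_resist10.8 Fz2.6 g0.267 tilt [-0.039 -0.06 ] yaw -17.6
t16.62 th79.2 r0.0673 z0.1232 Frad2.3 Ftan_resist10.2 Fz1.0 g0.271 tilt [-0.038 -0.06 ] yaw -17.6
[0.007, 0.0008]
[0.0069, 0.0003]
[0.0068, 0.001]
[0.0067, 0.0017]
```

apply_moves --pt "0.0065 0.001 -0.0008 0 1" --pt "0.006 0.001 -0.0004 0 1"

```text
clock: 16.78
position: [0.5762, 0.084, 0.1231]
ee_rot: [0.988, -0.15, -0.02, 0.031]
ft_force: [-13.0, 4.0, 3.0]
grip_width: 0.266
```

```bash
python3 -c "
from h import *
wind(0,5)
camera('side');wind(0,5);camera('side');wind(3,6)"
```

```text
t16.78 th73.8 r0.0675 z0.1231 Frad0.2 Ftan_resist13.6 Fz3.0 g0.266 tilt [-0.048 -0.056] yaw -17.4
t16.83 th73.3 r0.0674 z0.1231 Frad1.2 Ftan_resist12.0 Fz1.9 g0.274 tilt [-0.049 -0.055] yaw -17.4
t16.88 th73.4 r0.0674 z0.1231 Frad1.0 Ftan_resist11.3 Fz1.5 g0.269 tilt [-0.048 -0.056] yaw -17.4
[0.0069, 0.0017]
[0.0068, 0.001]
[0.0067, 0.0017]
```

```bash
cat > gap.py <<'E'
from h import *
e=np.radians(7.6);c=np.array([.5622,.0188]);ey=np.array([-np.sin(e),np.cos(e)]);ex=np.array([np.cos(e),np.sin(e)])
ys=np.arange(.125,.19,.0005)
def gap(I,name="side"):
    g=I.min(2).astype(np.float32);r=[]
    for x in np.arange(-.045,.0451,.005):
        q=proj(name,np.c_[c+x*ex+ys[:,None]*ey,np.full(len(ys),.087)]).astype(np.float32)
        o=cv2.remap(g,q[None,:,0],q[None,:,1],cv2.INTER_CUBIC)[0]
        a=ys<.16;w1=np.clip(o[a]-.8*o[a].max(),0,None);w2=np.clip(o[~a]-.8*o[~a].max(),0,None)
        r.append(((w1*ys[a]).sum()/w1.sum()*1e3,(w2*ys[~a]).sum()/w2.sum()*1e3))
    return np.array(r)
E
python3 - <<'E'
from gap import *
np.set_printoptions(precision=1,suppress=True,linewidth=200)
p,d=camera("side");cv2.imwrite("pics/side7.png",p[:,:,::-1])
for n in (4,6,7):
    r=gap(cv2.imread(f"pics/side{n}.png"));print(n,(r[:,1]-r[:,0]),np.median(r,0))
E
```

```text
4 [36.4 37.8 36.3 37.1 36.4 37.1 36.4 38.  38.5 38.4 38.9 38.6 39.2 38.5 39.2 38.9 39.1 39.9 32.5] [139.6 177.2]
6 [36.1 36.9 36.  36.8 35.9 36.6 35.4 36.6 35.9 37.1 33.9 34.6 33.6 34.3 33.5 22.  36.2 36.3 32.6] [141.4 177.3]
7 [34.7 35.6 34.6 35.3 34.7 35.  34.9 35.1 35.  35.  34.9 34.9 35.2 34.7 35.3 34.1 30.7 35.  32.2] [142.4 177.4]
```

apply_moves --pt "0.0065 0.0017 -0.0006 0 1" --pt "0.006 0.0014 -0.0004 0 1"

```text
clock: 17.1
position: [0.5822, 0.0821, 0.123]
ee_rot: [0.988, -0.148, -0.025, 0.029]
ft_force: [-14.0, 5.3, 3.3]
grip_width: 0.268
```

```bash
python3 - <<'E'
from gap import *
np.set_printoptions(precision=1,suppress=True,linewidth=200)
wind(0,5);p,d=camera("side");wind(0);camera("side");wind(3,6)
r=gap(p[:,:,::-1]);print((r[:,1]-r[:,0]),np.median(r,0))
E
```

```text
t17.10 th68.3 r0.0676 z0.1230 Frad-0.3 Ftan_resist15.0 Fz3.3 g0.268 tilt [-0.1 -0.1] yaw -17.1
t17.15 th67.8 r0.0675 z0.1230 Frad0.5 Ftan_resist12.9 Fz2.3 g0.264 tilt [-0.1 -0.1] yaw -17.1
t17.20 th67.9 r0.0675 z0.1230 Frad0.3 Ftan_resist11.9 Fz1.7 g0.266 tilt [-0.1 -0.1] yaw -17.1
[0.0067, 0.0025]
[0.0067, 0.0017]
[0.0065, 0.0024]
[34.2 35.5 34.4 35.1 34.5 34.8 34.8 34.1 34.8 34.3 34.9 34.6 34.9 34.4 34.8 34.8 33.4 34.6 32.3] [143.1 177.4]
```

apply_moves --pt "0 0 0 0 0" --pt "0 0 0 0 -1" --pt "0 0 0 0 -1" --pt "0 0 0 0 -1" --pt "0 0 0 0 -1"

```text
clock: 17.62
position: [0.5825, 0.081, 0.1233]
ee_rot: [0.988, -0.148, -0.025, 0.029]
ft_force: [-0.3, 0.2, 0.1]
grip_width: 0.954
```

apply_moves --pt "0 0 -0.03 0 -1" --pt "0 0 -0.035 0 -1" --pt "0 0 -0.035 0 -1" --pt "0 0 -0.02 0 -1" --pt "0 0 0 0 -1"

```text
clock: 18.03
position: [0.5889, 0.0855, 0.2467]
ee_rot: [0.988, -0.149, -0.026, 0.03]
ft_force: [0.1, 0.1, 0.6]
grip_width: 1.0
```

```bash
python3 - <<'E'
from gap import *
np.set_printoptions(precision=3,suppress=True,linewidth=200)
go(.585,.081,.123)
p,d=camera("side");cv2.imwrite("pics/side8.png",p[:,:,::-1])
u,v,P=cloud("side",d)
k=(np.hypot(P[:,0]-.589,P[:,1]-.081)<.03)&(P[:,2]>.12)&(P[:,2]<.165)&(p[v,u].max(1)<90);print("grip",k.sum(),P[k].mean(0),P[k].max(0))
k=(np.hypot(P[:,0]-.562,P[:,1]-.019)<.014)&(P[:,2]>.115)&(P[:,2]<.14);print("hub top",np.percentile(P[k,2],[50,90]))
r=gap(p[:,:,::-1]);print((r[:,1]-r[:,0]).round(1),np.median(r,0))
S=p[:,:,::-1].copy();s=(.562,.0188);yaw=68;a=np.radians(yaw);g=(s[0]+.066*np.cos(a),s[1]+.066*np.sin(a))
cur=[(sq(s,.097,.016,yaw),(0,0,255)),(sq(s,.129,.016,yaw),(255,0,0)),(circ(g,.113,.012),(0,255,0)),(circ(g,.161,.012),(0,255,0))]
cv2.imwrite("pics/ov8.png",overlay(S,"side",cur,205,170,85,100,6))
E
```

```text
t18.03 [0.589 0.086 0.247] yaw-17.2 F [0.1 0.1 0.6] M [ 0.11 -0.09  0.01] g1.00 tool z [-0.06  -0.052 -0.997]
[0.0007, -0.0007, 0.0309, 0.0]
[0.0007, -0.0007, 0.0309, 0.0]
[0.0007, -0.0007, 0.0309, 0.0]
[0.0007, -0.0007, 0.0309, 0.0]
grip 132 [0.576 0.088 0.143] [0.592 0.095 0.163]
hub top [0.126 0.129]
[34.2 35.3 34.3 35.  34.5 34.  34.7 34.4 34.8 34.3 34.8 34.6 34.9 34.4 34.7 34.7 34.6 35.7 32.4] [142.896 177.376]
```

View pics/ov8.png

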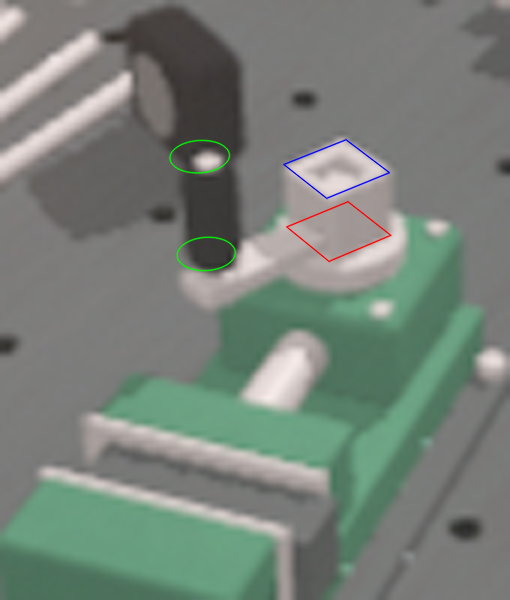

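apply_moves --pt "0 -0.001 0.03 0 -1" --pt "0 -0.001 0.035 0 -1" --pt "0 0 0.03 0 -1" --pt "0 0 0.018 0 -1" --pt "0 0 0.004 0 -1"

```text
clock: 18.5
position: [0.582, 0.0801, 0.1226]
ee_rot: [0.988, -0.149, -0.025, 0.03]
ft_force: [0.4, -0.1, 0.2]
grip_width: 1.0
```

```bash
python3 -c "
from h import *
go(.5825,.081,.1235)"
```

```text
t18.50 [0.582  0.0801 0.1226] yaw-17.3 F [ 0.4 -0.1  0.2] M [ 0.05 -0.04 -0.01] g1.00 tool z [-0.058 -0.052 -0.997]
[0.0002, -0.0009, -0.001, 0.0]
```

apply_moves --pt "0 0 0 0 1" --pt "0 0 0 0 1" --pt "0 0 0 0 1" --pt "0 0 0 0 1" --pt "0 0 0 0 1" --squeeze 35

```text
clock: 18.92
position: [0.5819, 0.0799, 0.1229]
ee_rot: [0.988, -0.15, -0.025, 0.03]
ft_force: [1.5, 7.4, 0.9]
grip_width: 0.298
```

```bash
python3 -c "
from h import *
wind(3,5)"
```

```text
t18.92 th67.8 r0.0654 z0.1229 Frad7.4 Ftan_resist1.4 Fz0.9 g0.298 tilt [-0.059 -0.052] yaw -17.3
[0.0058, 0.0002]
[0.0056, 0.0012]
[0.0055, 0.0017]
```

apply_moves --pt "0.004 -0.0008 -0.0003 0 1"

```text
clock: 19.0
position: [0.5856, 0.08, 0.1236]
ee_rot: [0.988, -0.149, -0.025, 0.03]
ft_force: [-5.2, -2.5, -5.5]
grip_width: 0.273
```

apply_moves --pt "0.005 0.0012 -0.0003 0 1"

```text
clock: 19.08
position: [0.5894, 0.0782, 0.1236]
ee_rot: [0.988, -0.149, -0.026, 0.03]
ft_force: [-2.9, 3.8, -5.5]
grip_width: 0.275
```

```bash
python3 -c "
from gap import *
wind(0);p,d=camera('side');wind(3,5)
r=gap(p[:,:,::-1]);print((r[:,1]-r[:,0]).round(1),np.median(r[:,1]-r[:,0]))"
```

```text
t19.08 th61.3 r0.0672 z0.1236 Frad2.0 Ftan_resist4.4 Fz-5.5 g0.275 tilt [-0.061 -0.051] yaw -17.2
t19.13 th60.4 r0.0672 z0.1236 Frad1.4 Ftan_resist3.8 Fz-4.3 g0.276 tilt [-0.06 -0.05] yaw -17.2
[0.0053, 0.0027]
[0.0054, 0.002]
[0.0052, 0.0024]
[34.4 34.6 34.5 34.4 34.6 33.8 34.8 33.8 34.8 34.  34.9 34.1 34.6 34.3
 34.7 34.4 34.6 35.6 32.4] 34.51858543804215
```

apply_moves --pt "0.0055 0.0026 0.0002 0 1"

```text
clock: 19.22
position: [0.5944, 0.0757, 0.1233]
ee_rot: [0.988, -0.148, -0.026, 0.028]
ft_force: [-1.9, 6.8, -1.3]
grip_width: 0.272
```

apply_moves --pt "0.0052 0.0028 0 0 1"

```text
clock: 19.3
position: [0.5988, 0.0731, 0.1235]
ee_rot: [0.988, -0.147, -0.026, 0.027]
ft_force: [-2.8, 4.7, -2.9]
grip_width: 0.275
```

```bash
python3 -c "
from gap import *
wind(0);p,d=camera('side');wind(3,5)
r=gap(p[:,:,::-1]);print(np.median(r[:,1]-r[:,0]))"
```

```text
t19.30 th52.2 r0.0679 z0.1235 Frad2.0 Ftan_resist5.1 Fz-2.9 g0.275 tilt [-0.06  -0.046] yaw -17.0
t19.35 th51.3 r0.0679 z0.1235 Frad4.1 Ftan_resist4.6 Fz-2.5 g0.273 tilt [-0.059 -0.046] yaw -17.1
[0.0045, 0.0042]
[0.005, 0.0028]
[0.0048, 0.0032]
33.9246057576332
```

apply_moves --pt "0.0045 0.0036 0 0 1"

```text
clock: 19.43
position: [0.6029, 0.07, 0.1236]
ee_rot: [0.989, -0.147, -0.026, 0.026]
ft_force: [-0.6, 8.1, -3.1]
grip_width: 0.273
```

apply_moves --pt "0.0046 0.0035 0 0 1"

```text
clock: 19.52
position: [0.6066, 0.0669, 0.1238]
ee_rot: [0.989, -0.146, -0.026, 0.025]
ft_force: [-2.1, 5.3, -4.5]
grip_width: 0.272
```

```bash
python3 -c "
from gap import *
wind(0);p,d=camera('side');wind(3,4)
r=gap(p[:,:,::-1]);print(np.median(r[:,1]-r[:,0]))"
```

```text
t19.52 th43.8 r0.0685 z0.1238 Frad2.1 Ftan_resist5.3 Fz-4.5 g0.272 tilt [-0.059 -0.041] yaw -16.8
t19.57 th42.9 r0.0685 z0.1238 Frad5.3 Ftan_resist3.6 Fz-2.9 g0.273 tilt [-0.058 -0.041] yaw -16.9
[0.0026, 0.0046]
[0.0037, 0.0027]
[0.0035, 0.003]
33.5211327820636
```

apply_moves --pt "0.0042 0.0036 0 0 1"

```text
clock: 19.65
position: [0.6102, 0.0635, 0.1238]
ee_rot: [0.989, -0.145, -0.026, 0.023]
ft_force: [-1.6, 5.2, -4.4]
grip_width: 0.275
```

apply_moves --pt "0.0036 0.0037 0 0 1"

```text
clock: 19.73
position: [0.6131, 0.0602, 0.1239]
ee_rot: [0.989, -0.145, -0.026, 0.022]
ft_force: [-0.5, 4.5, -3.4]
grip_width: 0.27
```

apply_moves --pt "0.0033 0.0039 0 0 1"

```text
clock: 19.82
position: [0.6155, 0.0572, 0.1241]
ee_rot: [0.989, -0.144, -0.026, 0.021]
ft_force: [-1.8, 7.1, -3.2]
grip_width: 0.278
```

```bash
python3 -c "
from gap import *
wind(0);p,d=camera('side');wind(3,4)
r=gap(p[:,:,::-1]);print(np.median(r[:,1]-r[:,0]))"
```

```text
t19.82 th32.8 r0.0693 z0.1241 Frad2.3 Ftan_resist7.0 Fz-3.2 g0.278 tilt [-0.057 -0.034] yaw -16.6
t19.87 th32.2 r0.0693 z0.1240 Frad2.4 Ftan_resist6.3 Fz-2.9 g0.271 tilt [-0.057 -0.034] yaw -16.6
[0.0012, 0.0056]
[0.0031, 0.0034]
[0.0029, 0.0036]
32.98375852762965
```

apply_moves --pt "0.0028 0.0042 0 0 1"

```text
clock: 19.95
position: [0.6171, 0.0548, 0.1241]
ee_rot: [0.989, -0.143, -0.026, 0.019]
ft_force: [-4.3, 10.8, -2.7]
grip_width: 0.27
```

```bash
python3 -c "
from gap import *
wind(0);p,d=camera('side');wind(3,4)
r=gap(p[:,:,::-1]);print(np.median(r[:,1]-r[:,0]))"
```

```text
t19.95 th30.4 r0.0694 z0.1241 Frad1.8 Ftan_resist11.5 Fz-2.7 g0.270 tilt [-0.057 -0.03 ] yaw -16.5
t20.00 th29.6 r0.0694 z0.1241 Frad1.8 Ftan_resist10.3 Fz-3.4 g0.273 tilt [-0.057 -0.029] yaw -16.5
[0.0008, 0.0058]
[0.003, 0.0035]
[0.0027, 0.0037]
32.811761468534684
```

apply_moves --pt "0 0 0 0 0" --pt "0 0 0 0 -1" --pt "0 0 0 0 -1" --pt "0 0 0 0 -1" --pt "0 0 0 0 -1"

```text
clock: 20.42
position: [0.6204, 0.053, 0.1258]
ee_rot: [0.989, -0.144, -0.024, 0.019]
ft_force: [0.8, -0.8, -0.2]
grip_width: 0.958
```

apply_moves --pt "0 0 -0.03 0 -1" --pt "0 0 -0.035 0 -1" --pt "0 0 -0.035 0 -1" --pt "0 0 -0.03 0 -1" --pt "0 0 0 0 -1"

```text
clock: 20.83
position: [0.6265, 0.0542, 0.2593]
ee_rot: [0.989, -0.145, -0.026, 0.02]
ft_force: [-0.4, 0.6, 0.6]
grip_width: 1.002
```

```bash
python3 - <<'E'
from gap import *
np.set_printoptions(precision=3,suppress=True)
go(.62,.05,.25)
p,d=camera("side");cv2.imwrite("pics/side9.png",p[:,:,::-1]);u,v,P=cloud("side",d)
k=(np.hypot(P[:,0]-.562,P[:,1]-.019)<.014)&(P[:,2]>.115)&(P[:,2]<.14);print("hub top",np.percentile(P[k,2],[50,90]))
k=(np.hypot(P[:,0]-.562,P[:,1]-.019)>.045)&(np.hypot(P[:,0]-.562,P[:,1]-.019)<.09)&(P[:,2]>.12)&(P[:,2]<.175)&(p[v,u].max(1)<90);print("grip",k.sum(),P[k].mean(0),P[k].max(0))
r=gap(p[:,:,::-1]);print(np.median(r[:,1]-r[:,0]))
E
```

```text
t20.83 [0.626 0.054 0.259] yaw-16.7 F [-0.4  0.6  0.6] M [ 0.07 -0.1  -0.01] g1.00 tool z [-0.056 -0.032 -0.998]
[-0.0046, 0.0055, 0.0098, 0.0]
hub top [0.127 0.13 ]
grip 136 [0.607 0.066 0.142] [0.622 0.074 0.163]
33.01936921310994
```

Hub top is still at 0.129 m (seated), the grip stands where it was left, the jaws hold their position, and the hand is clear.

```bash
python3 -c "
from h import *
print(workorder.hand_in())"
```

```text
the job is handed in; nothing more can be done
None
```

I fitted the leftmost crank onto the spindle and wound it about 2.9 turns clockwise until the bar was clamped. I then let go with the crank still on the spindle and handed the job in at about 21 s of the allowed 72 s.

**Last checks**
- **Crank:** the hub top read 0.127–0.130 m. Fully seated should be 0.129 m, so it is down on the collar.
- **Tightness:** the force at the grip rose from about 5 N turning free to 10–11.5 N at the end. That is 5–6.5 N over free, so at or slightly above the 3–5 N hand-tight range and below the 9 N forced mark. The ridge-to-ridge spacing of the jaw plates was about 33 mm just before release and after it, so the jaws stayed where I left them.
- **Robot:** the hand was clear, with the force reading near zero.

**What did not go cleanly**
- **Pressing on the collar:** I read 34 N on the wrist for a moment as the crank reached the collar. I eased off at once, but that is harder than I meant to press.
- **False tightness:** late in the winding the hand tilted by about 4 degrees and gave falsely high forces. I let go, gripped again and judged tightness from the new readings.
- **Not confirmed:** I had no clear close-up of the bar against both jaws after the final tightening. That it is held firmly rests on the force rise and the jaw spacing. I did not check the other things on the table at the end; I saw no sign of touching any of them.

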